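# Open both leaves of the pipette cabinet and hang up the pipette

### The arm

A 6-joint arm with a two-finger parallel gripper is mounted at the origin on the work surface. World frame = base frame: x ahead of the robot, y to its left, z up, the work surface at z = 0. Lengths are in m, angles in degrees, forces in N, time in s.
With the tool pointing down it reaches from about 0.4 to 0.825 m from the base axis. Payload 7 kg.
Tool frame: the origin (TCP) lies at the very end of the fingers, on their centre line; the grasp point (between the pads) lies 19 mm behind it; z points along the fingers, y is the line along which they close (so a half turn about z gives the same grasp; the last joint's range is limited). The gripper opens to 85 mm and grips with 20 to 120 N. Pads are 22 mm wide; open, the fingers measure 114 mm over their backs; the gripper's body (76 mm by 85 mm) begins 54 mm behind the grasp point. The pads swing forward as they close: fully open they stand 13 mm farther back than shut.
Start: joints at [-51.446, 20.546, 0.682, 0, -70.136, -16.507], TCP at [0.253, -0.626, 0.196] pointing down, gripper open.
Joint ranges: [-176.03, 176.03], [-82.01, 121.73], [-58.28, 71.71], [-173.87, 95.51], [-174.79, -0.11], [-173.66, 173.66]. Speed limits (degrees/s): [136.94, 136.94, 172.46, 180, 180, 180].

### API

Orientations are given as a 3x3 rotation matrix whose columns are the frame's x, y, z axes.
In Python, from station import manip gives the robot as it stands. The module is installed in compiled form; this text tells all that it offers.
- The arm moves only by the tool jog_arm, never from a script. Its argument "motion" is a list of rows, each an object of numbers: "tx", "ty", "tz": the shift along the world's x, y, z in cm; "ax", "ay", "az": the turn, a rotation vector about the world's x, y, z in rad. In form: [{"tx": .., "ty": .., "tz": .., "ax": .., "ay": .., "az": ..}, ...]. A call has 1 to 20 rows; each row shifts and turns the commanded pose from where the row before left it; what a row does not reach is not made up. A row lasts 1/10 s, in which the tool goes at most 50 mm and 8.59 degrees, less where a joint would pass 70% of its speed; a pose out of reach is approached as far as the arm can. A call is refused whole if a number of a shift passes 5 or a number of a turn 0.15, either way. A call with a gripper value outside its range is refused whole. "grip" is the opening, from -1 (shut) to 1 (fully open), so that 0 is half open, set as the call begins (left out, the last holds). The fingers move at their own pace and stop on an object; "newtons" is the grip in N (left out, the last holds). Time passes only in rows, so rows that do not move let the fingers close. It gives the time, the measured TCP pose, the force, the opening and the grip force at its end, in the units of the state.
- manip.get_state(): the state, without advancing time (a new reading comes with each control period).
- manip.grab_frame(name): name is "scene" or "top"; returns (picture, depth): 420x560x3 uint8, blue, green, red; 420x560 float32, m along the optical axis (not along the pixel's ray), 0 where there is no reading.
- manip.camera_params(name): a dict with "fovy" (degrees; the focal length in pixels is half the picture's height over the tangent of half this angle, whatever the lens; pixels are square), "cx", "cy" (the principal point, pixels), "k1" (the pictures are not rectified: a ray, as slopes to the right and down, at radius r is drawn at 1 + k1 r^2 times it, then the intrinsics apply), "cam_to_world" (4x4, takes a point from camera to world coordinates). Camera axes: x right, y down, z forward; pixel columns grow to the right and rows downward; lengths in m; the calibration is good to about 2 mm. A picture is of the moment at which its call begins. camera_params takes no time and is no camera call.
- manip.close_job(): hands the job in; it is judged then, once.
Trained networks look in the newest picture that a camera, given by its name, has taken for a name from the list of things; names that differ only in an ending like _2 or _b are one class to them, and where a whole thing is asked for, a point or a joint stands for the part that bears it (a point fixed in the world has none). Each returns a list of dicts, best first, with "conf" (0 to 1); they miss things now and then, are a little off and sometimes report something else, mostly with a low value. They report only what shows in the picture. A call takes as long as a camera call. They do not tell look-alikes from the thing itself.
- manip.recognise(thing, camera): "point" ([x, y, z] in m, in the coordinates of the camera as it stood for that picture, good to about 4 mm: the middle of the surface that is visible of it).
- manip.regions_of(thing, camera): "region" (420x560 bool, what is visible of it).
- manip.place_of(thing, camera): "point" ([x, y, z] in m, in the coordinates of the camera as it stood for that picture, good to about 4 mm: a listed point, or the origin of a listed thing).
The state is a dict: "clock": time; "q": joint angles; "joint_vel": joint speeds; "joint_efforts": joint torques, N m; "tool_pos": TCP position; "eef_rot": TCP orientation; "contact_force": force on the tool from outside, world axes, zero at the start; "torque": the same for the moment, N m; "finger_gap": finger opening in m; "finger_force": force on a finger pad.
Only numpy, scipy, OpenCV 4.12 (cv2) and the standard library are available. Lean on these libraries where they do the work, as an engineer would, in place of code of your own. Each camera call takes 0.05 s, during which the arm holds its last target. There are 200 camera calls.

### The job

Put the orange pipette away in the white cabinet: first swing the right-hand (active) door wide open, then pull the red flush bolt on top of the left-hand door right up and swing that door wide open too. Then take the orange pipette from its stand, bring it level into the mouth of the free orange hook inside, from the front, and lower it so that it hangs there upright with its collar seated behind the hook's lips. Leave the bolt up and both doors standing wide open (about a right angle or more); do not force the left door while its bolt is down, do not tip over or drop the pipette, and leave the blue pipette and the other things on the bench where they are.

Things in the scene. Friction and masses are not known exactly. Their poses are not given: they have to be found in the camera images.
- cabinet: White bench cabinet, fixed, 350 wide (y), 180 deep (x), 331 high. Origin on the table under the middle of its front plane; own x points into the bay, away from the robot, y towards the left door. Two doors (each 173 wide, 16 thick, z 12 to 275) close the front and swing out towards the robot. Bay: 330 wide, floor at z 10, back panel 170 mm behind the front plane.
- roof_edge (a point): Middle of the lower front edge of the cabinet's clear roof: z 325 mm, 45 mm behind the front plane (10 mm behind the hooks' throat axes). The roof is 6 mm thick (grey bead on the front edge up to z 337) and covers the bay from here back: over the hooks a gripper fits in there only if its body leans back towards the robot, by some 25 to 45 degrees.
- active (a joint): Right-hand (active) door, white: angle from shut (0) to 1.9 rad, counter-clockwise seen from above. May start slightly ajar. On its free edge an orange lap strip reaches 30 mm over the front of the left door and an orange hood (z 311 to 317) covers the red bolt knob; both swing with it. Hinge friction 0.12 Nm: it stays where it is left.
- active_handle (a point): Grip point on the right door's handle: upright round steel post, diameter 12, 42 mm in front of the door face; its top is 15 mm above this point, its arms to the door 48 mm or more below, so it can be pinched from above in any direction and turns freely in the fingers. From the hinge axis it lies 133 mm along the door and 50 mm out.
- active_hinge (a point): Point on the upright hinge axis of the right door, at handle height.
- passive (a joint): Left-hand (passive) door, grey: angle from shut (0) to 1.9 rad, opening towards the robot, turning clockwise seen from above. Locked shut by its flush bolt until that is raised by over 12 mm. Hinge friction as the right door.
- passive_handle (a point): Grip point on the left door's handle, built like the other one (108 mm along the door and 50 mm out from the hinge axis).
- passive_hinge (a point): Point on the upright hinge axis of the left door, at handle height.
- bolt (a joint): Flush bolt of the left door: lift of its rod, 0 (down in the sill, locking) to 0.026 m (fully up). Lifting needs about 4 N; it stays where it is left.
- bolt_knob (a point): Centre of the red round bolt knob, diameter 20, height 26 mm, on top of the left door at its free edge (underside 4 mm above the door's top edge). Free to pinch from above only once the right door with its hood has swung away. Moves up with the bolt and swings with the left door.
- pipette_grip (a point): Centre of the white grip (upright cylinder, diameter 26, length 67) of the pipette with ORANGE collar and button; 0.12 kg, round about its z axis (up). From this point: tip 137 mm below, button's top 53 above; collar (diameter 34, 8 thick): underside 42 below, top 34 below; neck under it: diameter 18. It starts hanging by its collar in the stand.
- pipette_collar (a point): Centre of the underside of the orange pipette's collar; own z is the pipette's axis.
- stand: Fixed grey bench stand that holds the orange pipette; base 130 x 85 x 12 mm. Origin on the table under the throat axis; aluminium C-shaped fork, seat at z 170, mouth to its own -x, column behind at +x (no higher than the seat). Slot 22 mm wide, 8 mm high lips on the ends of the prongs. The pipette lifts straight up out of it.
- hook_orange_seat (a point): The free ORANGE hook in the bay: point on the throat's axis at seat height (z 175), 35 mm behind the front plane, 50 mm left or right of the bay's middle. C-shaped, mouth to own -x (the front), slot 22 wide; 8 mm high lips on the prong ends, 20 to 26 mm before the axis. The neck enters level, collar's underside over 8 mm above the seat, then is lowered.
- hook_grey_seat (a point): The same point of the other, GREY hook, 100 mm beside the orange one. It holds the blue pipette.
- grey_pipette_grip (a point): Centre of the grip of the other pipette, same shape with BLUE collar and button, hanging on the grey hook; leave it alone.
- tube_rack: Bystander, loose: white rack 130 x 85 x 65 mm holding six capped sample tubes (top 105 mm high). Origin at the centre of its underside.
- amber_bottle: Bystander, loose: amber glass bottle, diameter 66, height 150 mm. Origin at the centre of its underside.
- reagent_jar: Bystander, loose: white jar with blue cap, diameter 72, height 110 mm. Origin at the centre of its underside.
- specimen_pot: Bystander, loose: small blue pot with white cap, diameter 52, height 65 mm. Origin at the centre of its underside.
- purple_cap: Bystander, loose: loose purple disc cap, diameter 38, height 16 mm. Origin at the centre of its underside.
- tip_box: Bystander, loose: blue box with clear cover, 120 x 85 x 65 mm. Origin at the centre of its underside.
Things that resemble listed ones, but are neither listed nor needed, are in the scene too. Leave any pink look-alike of the part that bears pipette_grip alone.

How it is judged:
By the outcome, as a careful person would: the job done as asked, in the order asked, and still so for the second after the job is handed in, with the robot touching nothing.
It also fails if it takes over 72 s, if anything falls off the work surface, if the arm or the gripper's body presses on something with over 40 N, if the wrist force passes 120 N, or if a joint passes its speed limit or range.

## Working session

There is one attempt and no reset: what is moved stays moved. The work goes in short steps, Python scripts to look and compute and a tool call to move; the robot and the scene stay as the last step left them, time stands still between calls to the robot, and variables do not carry over. Pictures are saved under pics/ and viewed, at most 10 in all, crops included, and the job is handed in when it is done.

Besides the shell and the picture viewer there is one more tool, called after ">>>" in YAML: its name, and indented under it one key for each argument. jog_arm: Moves the arm, as the interface text tells. Its arguments: {"type":"object","properties":{"motion":{"type":"array","items":{"type":"object","properties":{"tx":{"type":"number"},"ty":{"type":"number"},"tz":{"type":"number"},"ax":{"type":"number"},"ay":{"type":"number"},"az":{"type":"number"}}}},"grip":{"type":"number"},"newtons":{"type":"number"}},"required":["motion"]}

```bash
mkdir -p pics
cat > h.py <<'E'
import numpy as np, cv2
from station import manip as m
def W(cam,p):
    T=np.array(m.camera_params(cam)["cam_to_world"]); return (T@np.r_[p,1])[:3]
def proj(cam,P):
    c=m.camera_params(cam);T=np.linalg.inv(np.array(c["cam_to_world"]));p=T@np.r_[P,1]
    s=p[:2]/p[2];s=s*(1+c["k1"]*(s@s));f=210/np.tan(np.radians(c["fovy"])/2);return f*s+[c["cx"],c["cy"]]
def cloud(cam,depth):
    c=m.camera_params(cam);f=210/np.tan(np.radians(c["fovy"])/2)
    v,u=np.mgrid[:420,:560];d=np.stack([(u-c["cx"])/f,(v-c["cy"])/f],-1);s=d.copy()
    for _ in range(8): s=d/(1+c["k1"]*(s**2).sum(-1,keepdims=True))
    T=np.array(c["cam_to_world"]);P=np.dstack([s*depth[...,None],depth]);return P@T[:3,:3].T+T[:3,3]
def find(t,cam,n=2):
    for r in m.place_of(t,cam)[:n]: print(t,cam,round(r["conf"],2),W(cam,r["point"]).round(4))
E
python3 - <<'E'
from h import *
for c in("scene","top"):
    im,d=m.grab_frame(c);cv2.imwrite(f"pics/{c}0.png",im);np.save(f"{c}0.npy",d)
    print(c,m.camera_params(c))
    for t in "cabinet roof_edge active_handle active_hinge passive_handle passive_hinge bolt_knob pipette_grip pipette_collar stand hook_orange_seat hook_grey_seat tube_rack amber_bottle reagent_jar specimen_pot tip_box purple_cap".split(): find(t,c)
print(m.get_state())
E
```

```text
scene {'fovy': 45.362173686950904, 'cx': 271.4327122390411, 'cy': 208.09652286713845, 'k1': -0.082328454294857, 'cam_to_world': array([[ 0.99695299, -0.07295517,  0.02760944,  0.48090349],
       [-0.07792372, -0.91532018,  0.39511626, -0.42499175],
       [-0.00355429, -0.39606376, -0.91821613,  1.4347958 ],
       [ 0.        ,  0.        ,  0.        ,  1.        ]])}
cabinet scene 0.84 [6.127e-01 5.600e-03 5.000e-04]
roof_edge scene 0.56 [0.6646 0.0102 0.3218]
active_handle scene 0.71 [ 0.5559 -0.0427  0.2782]
active_hinge scene 0.78 [ 0.6232 -0.1711  0.2751]
active_hinge scene 0.48 [0.3731 0.2584 0.0014]
passive_handle scene 0.86 [0.553  0.0674 0.2787]
passive_handle scene 0.24 [0.6649 0.0089 0.3245]
passive_hinge scene 0.97 [0.5883 0.1791 0.2774]
bolt_knob scene 0.27 [ 0.491  -0.3995  0.0068]
pipette_grip scene 0.7 [0.3797 0.3972 0.138 ]
pipette_grip scene 0.51 [0.4875 0.409  0.2145]
pipette_collar scene 0.68 [0.3754 0.3941 0.0917]
stand scene 0.96 [0.4854 0.4066 0.0022]
stand scene 0.28 [ 0.6525 -0.0408  0.2197]
hook_orange_seat scene 0.72 [0.6466 0.0588 0.1749]
hook_orange_se
[... 2166 characters left out ...]
42e+01, -1.65070070e+01]), 'joint_vel': array([ 0.06472373,  0.00758875,  0.0238304 ,  0.04094608,  0.03599797,
       -0.00860121]), 'joint_efforts': array([-3.86524534e-04, -5.82968795e+01,  2.93650317e+01,  6.94159672e+00,
       -6.64283725e-04, -4.43004012e-06]), 'tool_pos': array([ 0.25336218, -0.62561479,  0.1956108 ]), 'eef_rot': array([[-9.26873038e-01, -3.75374975e-01,  1.66141119e-05],
       [-3.75374975e-01,  9.26873038e-01,  1.23830815e-05],
       [-2.00474713e-05,  5.24102247e-06, -1.00000000e+00]]), 'contact_force': array([ 0.1697069 ,  0.85640874, -0.42373239]), 'torque': array([-0.05912888,  0.03387289,  0.01501543]), 'finger_force': 0.0, 'finger_gap': 0.08531534853601384}
```

View pics/top0.png

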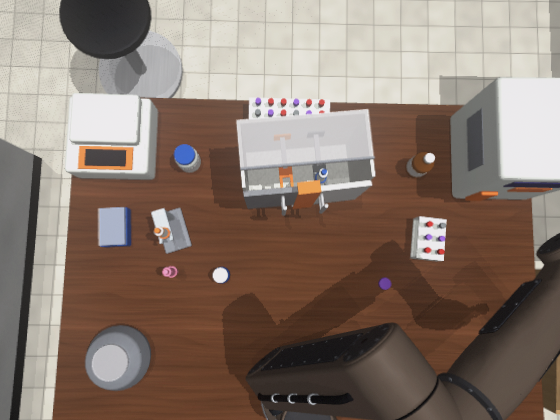

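View pics/scene0.png

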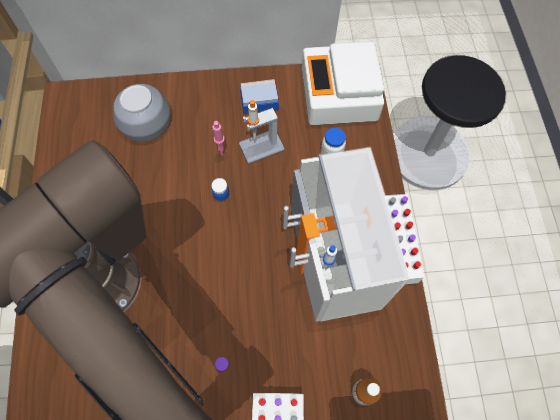

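The top view shows the cabinet at about (305,160) and the stand with the orange pipette at (165,230). The pink look-alike is at (170,271) and the pot at (220,275). I'm moving above the right door's handle.

>>> jog_arm:
  motion:
    - {"tz":5}
    - {"tz":5}
    - {"tz":5}
    - {"tz":5}
    - {"tz":5}
    - {"tx":2.18,"ty":4.15,"az":-0.02}
    - {"tx":2.18,"ty":4.15,"az":-0.02}
    - {"tx":2.18,"ty":4.15,"az":-0.02}
    - {"tx":2.18,"ty":4.15,"az":-0.02}
    - {"tx":2.18,"ty":4.15,"az":-0.02}
    - {"tx":2.18,"ty":4.15,"az":-0.02}
    - {"tx":2.18,"ty":4.15,"az":-0.02}
    - {"tx":2.18,"ty":4.15,"az":-0.02}
    - {"tx":2.18,"ty":4.15,"az":-0.02}
    - {"tx":2.18,"ty":4.15,"az":-0.02}
    - {"tx":2.18,"ty":4.15,"az":-0.02}
    - {"tx":2.18,"ty":4.15,"az":-0.02}
    - {"tx":2.18,"ty":4.15,"az":-0.02}
  grip: 0
  newtons: 40

```text
schema error: expected keys tx, ty, tz, ax, ay, az
```

>>> jog_arm:
  motion:
    - {"tx":0,"ty":0,"tz":5,"ax":0,"ay":0,"az":0}
    - {"tx":0,"ty":0,"tz":5,"ax":0,"ay":0,"az":0}
    - {"tx":0,"ty":0,"tz":5,"ax":0,"ay":0,"az":0}
    - {"tx":0,"ty":0,"tz":5,"ax":0,"ay":0,"az":0}
    - {"tx":0,"ty":0,"tz":4.5,"ax":0,"ay":0,"az":0}
    - {"tx":2.18,"ty":4.15,"tz":0,"ax":0,"ay":0,"az":-0.02}
    - {"tx":2.18,"ty":4.15,"tz":0,"ax":0,"ay":0,"az":-0.02}
    - {"tx":2.18,"ty":4.15,"tz":0,"ax":0,"ay":0,"az":-0.02}
    - {"tx":2.18,"ty":4.15,"tz":0,"ax":0,"ay":0,"az":-0.02}
    - {"tx":2.18,"ty":4.15,"tz":0,"ax":0,"ay":0,"az":-0.02}
    - {"tx":2.18,"ty":4.15,"tz":0,"ax":0,"ay":0,"az":-0.02}
    - {"tx":2.18,"ty":4.15,"tz":0,"ax":0,"ay":0,"az":-0.02}
    - {"tx":2.18,"ty":4.15,"tz":0,"ax":0,"ay":0,"az":-0.02}
    - {"tx":2.18,"ty":4.15,"tz":0,"ax":0,"ay":0,"az":-0.02}
    - {"tx":2.18,"ty":4.15,"tz":0,"ax":0,"ay":0,"az":-0.02}
    - {"tx":2.18,"ty":4.15,"tz":0,"ax":0,"ay":0,"az":-0.02}
    - {"tx":2.18,"ty":4.15,"tz":0,"ax":0,"ay":0,"az":-0.02}
    - {"tx":2.18,"ty":4.15,"tz":0,"ax":0,"ay":0,"az":-0.02}
    - {"tx":2.18,"ty":4.15,"tz":0,"ax":0,"ay":0,"az":-0.02}
  grip: 0
  newtons: 40

```text
clock: 3.8
tool_pos: [0.559, -0.0427, 0.4411]
eef_rot: [[-0.995, -0.104, 0.001], [-0.104, 0.995, 0.0], [-0.001, 0.0, -1.0]]
contact_force: [0.5, -0.6, 0.6]
finger_gap: 0.0424
finger_force: 0.0
```

Run:
```python
from h import *
for c in("scene","top"):
    P=cloud(c,np.load(c+"0.npy"))
    for n,a in(("A",(0.557,-.045)),("B",(.552,.068))):
        q=P[(abs(P[...,2]-.288)<.008)&(np.hypot(P[...,0]-a[0],P[...,1]-a[1])<.02)]
        print(c,n,len(q),q.mean(0).round(4),q.min(0).round(3),q.max(0).round(3))
```

```text
scene A 21 [ 0.5592 -0.0466  0.2892] [ 0.554 -0.052  0.281] [ 0.563 -0.041  0.293]
scene B 22 [0.5506 0.0633 0.2887] [0.546 0.059 0.281] [0.556 0.07  0.295]
top A 19 [ 0.5577 -0.0439  0.2897] [ 0.553 -0.05   0.281] [ 0.563 -0.039  0.296]
top B 17 [0.5497 0.0658 0.2894] [0.544 0.062 0.28 ] [0.556 0.07  0.294]
```

```bash
cat >> h.py <<'E'
def arc(h,p,dth,n):
    v=np.array(p)-h;a=np.arctan2(v[1],v[0])+np.linspace(0,np.radians(dth),n+1)
    q=(np.hypot(*v)*np.c_[np.cos(a),np.sin(a)]+h)*100
    return np.diff(q.round(2),axis=0).round(2).tolist()
E
python3 -c "
from h import *
print(arc((.6265,-.167),(.5585,-.045),98,14))"
```

```text
[[-1.44, -0.92], [-1.31, -1.09], [-1.17, -1.24], [-1.01, -1.37], [-0.84, -1.49], [-0.65, -1.57], [-0.45, -1.65], [-0.25, -1.69], [-0.04, -1.7], [0.17, -1.7], [0.37, -1.66], [0.58, -1.61], [0.76, -1.52], [0.95, -1.42]]
```

>>> jog_arm:
  motion:
    - {"tx":0,"ty":-0.2,"tz":-5,"ax":0,"ay":0,"az":0}
    - {"tx":0,"ty":0,"tz":-5,"ax":0,"ay":0,"az":0}
    - {"tx":0,"ty":0,"tz":-4,"ax":0,"ay":0,"az":0}
    - {"tx":0,"ty":0,"tz":-2.5,"ax":0,"ay":0,"az":0}
    - {"tx":0,"ty":0,"tz":-1.5,"ax":0,"ay":0,"az":0}
    - {"tx":0,"ty":0,"tz":0,"ax":0,"ay":0,"az":0}

```text
clock: 4.4
tool_pos: [0.5572, -0.0467, 0.2584]
eef_rot: [[-0.995, -0.105, -0.004], [-0.105, 0.995, -0.0], [0.004, -0.0, -1.0]]
contact_force: [1.2, -0.0, 0.3]
finger_gap: 0.0429
finger_force: 0.0
```

>>> jog_arm:
  motion:
    - {"tx":0,"ty":0,"tz":0,"ax":0,"ay":0,"az":0}
    - {"tx":0,"ty":0,"tz":0,"ax":0,"ay":0,"az":0}
    - {"tx":0,"ty":0,"tz":0,"ax":0,"ay":0,"az":0}
    - {"tx":0,"ty":0,"tz":0,"ax":0,"ay":0,"az":0}
  grip: -1

```text
clock: 4.8
tool_pos: [0.5589, -0.0466, 0.2615]
eef_rot: [[-0.995, -0.105, 0.001], [-0.105, 0.995, 0.0], [-0.001, 0.0, -1.0]]
contact_force: [0.3, 0.5, 0.1]
finger_gap: 0.0002
finger_force: 0.0
```

Run:
```python
from h import *
im,d=m.grab_frame("scene");u,v=proj("scene",(.557,-.045,.27)).astype(int);print(u,v)
cv2.imwrite("pics/a.png",cv2.resize(im[v-70:v+70,u-90:u+90],None,fx=4,fy=4))
find("active_handle","scene");find("passive_handle","scene")
```

```text
292 252
active_handle scene 0.81 [ 0.5588 -0.0425  0.2796]
passive_handle scene 0.27 [ 0.653  -0.0378  0.2181]
```

View pics/a.png

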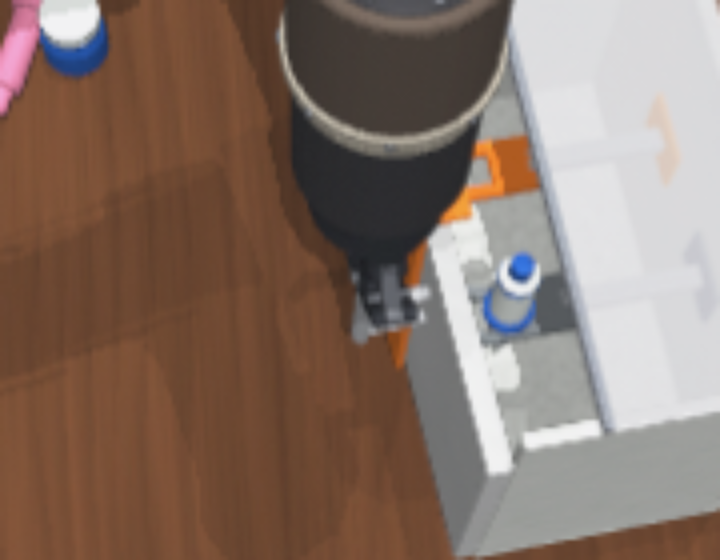

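Run:
```python
from h import *
np.set_printoptions(linewidth=200,suppress=True)
for c in("scene","top"):
    im,d=m.grab_frame(c);P=cloud(c,d)
    print(c,proj(c,(.559,-.0467,.2615)),proj(c,(.559,-.0467,.30)))
    k=(np.hypot(P[...,0]-.555,P[...,1]+.045)<.045)&(P[...,2]>.15)&(P[...,2]<.33)
    v,u=np.nonzero(k)
    for i in range(0,len(v),max(1,len(v)//70)): print(u[i],v[i],(P[v[i],u[i]]*1000).astype(int),im[v[i],u[i]],end=" | ")
    print()
```

```text
scene [292.90108334 254.155442  ] [293.48234234 249.11125206]
306 244 [591 -29 279] [ 34  74 137] | 307 244 [594 -28 276] [ 40  90 169] | 305 245 [591 -24 257] [ 29  62 113] | 306 245 [592 -27 267] [ 34  87 166] | 307 245 [595 -28 267] [ 45  92 168] | 304 246 [590 -19 237] [ 28  70 132] | 305 246 [591 -25 254] [ 30  74 140] | 306 246 [592 -29 266] [ 34  89 171] | 307 246 [595 -27 260] [ 47  91 167] | 304 247 [591 -19 228] [ 29  71 132] | 305 247 [591 -27 251] [ 28  75 144] | 306 247 [594 -26 249] [ 35  89 170] | 307 247 [595 -28 254] [ 57  95 161] | 304 248 [591 -20 225] [ 27  70 133] | 305 248 [591 -28 247] [ 30  80 152] | 306 248 [594 -27 244] [ 36  90 170] | 289 249 [547 -48 307] [50 53 59] | 304 249 [590 -23 226] [ 28  71 134] | 305 249 [591 -28 239] [ 31  84 162] | 306 249 [594 -28 237] [ 41  91 169] | 289 250 [547 -50 306] [63 66 75] | 304 250 [591 -21 211] [ 28  72 135] | 305 250 [592 -27 229] [ 33  87 166] | 306 250 [595 -27 228] [ 45  91 167] | 290 251 [549 -55 313] [120 114 112] | 291 251 [551 -54 312] [91 87 84] | 292 251 [553 -60 329] [39 36 34] | 304 251 [591 -23 209] [ 
[... 2606 characters left out ...]
22] | 294 265 [564 -49 176] [133 132 136] | 295 265 [567 -49 177] [138 139 147] | 296 265 [570 -48 174] [103 110 127] | 297 265 [572 -48 172] [ 75  88 111] | 290 266 [554 -49 171] [106 107 113] | 291 266 [557 -48 168] [129 126 125] | 292 266 [559 -51 176] [129 127 125] | 293 266 [562 -50 173] [119 118 117] | 290 267 [554 -49 161] [ 74  85 106] | 291 267 [556 -51 168] [106 108 117] | 292 267 [559 -51 166] [112 114 122] | 293 267 [562 -50 162] [ 94  97 112] | 292 268 [559 -51 157] [ 70  85 112] | 
top [325.40958972 206.90679659] [327.1528038  205.03329618]
323 212 [553 -48 188] [44 57 84] | 320 213 [553 -42 167] [68 74 89] | 321 213 [552 -44 176] [69 75 88] | 322 213 [553 -48 167] [60 72 96] |
```

Run:
```python
from h import *
im,d=m.grab_frame("scene");P=cloud("scene",d)
for v in range(246,264,2):
    print(v,[("%d,%d,%d"%tuple(P[v,u]*1000) if d[v,u]>0 else "-")+"/%d"%im[v,u].mean() for u in range(286,308,2)])
cv2.imwrite("pics/b.png",cv2.resize(im[230:275,270:325],None,fx=13,fy=13,interpolation=cv2.INTER_CUBIC))
s=m.get_state();print(s["finger_gap"],s["finger_force"],s["tool_pos"])
```

```text
246 ['557,63,4/56', '543,-59,363/44', '546,-67,385/37', '547,-83,430/37', '551,-84,433/41', '555,-84,433/41', '559,-85,433/40', '564,-84,429/40', '568,-83,427/40', '590,-19,237/76', '593,-28,262/97']
248 ['557,57,2/57', '563,58,-2/51', '546,-65,366/37', '550,-72,385/35', '552,-84,420/43', '555,-86,426/44', '560,-85,422/55', '564,-85,419/70', '569,-85,418/46', '590,-22,229/76', '594,-28,247/97']
250 ['556,51,3/51', '563,52,-2/52', '548,-61,340/97', '552,-63,345/33', '552,-85,410/42', '556,-87,414/53', '561,-85,407/92', '565,-85,407/88', '569,-87,412/48', '590,-24,220/77', '595,-28,230/102']
252 ['556,46,-1/52', '562,45,0/50', '549,-54,303/97', '551,-72,357/39', '552,-87,404/46', '556,-89,408/48', '561,-88,402/103', '565,-88,401/100', '569,-88,400/48', '591,-26,208/83', '595,-28,214/103']
254 ['555,40,-1/60', '561,39,0/57', '568,41,-8/51', '550,-77,360/37', '555,-75,351/51', '560,-75,351/48', '560,-91,397/103', '565,-90,396/103', '572,-82,368/84', '589,-37,228/140', '594,-37,227/207']
256 ['555,34,-4/60', '560,31,6/58', '567,32,1/65', '550,-82,358/34', '552,-90,385/108', '557,-91,384/108', '560,-95,396/103', '564,-95,397/103', '570,-90,380/84', '574,-92,383/110', '593,-43,227/209']
258 ['554,26,1/69', '560,27,-3/57', '566,27,-4/71', '556,-51,245/87', '552,-94,382/45', '556,-95,385/40', '560,-99,395/98', '564,-99,394/103', '569,-97,388/65', '573,-98,390/52', '599,-26,155/106']
260 ['554,20,1/77', '560,21,-4/57', '553,-43,204/85', '557,-50,227/107', '551,-99,384/41', '555,-103,393/55', '560,-102,391/98', '564,-103,391/142', '568,-103,390/100', '573,-103,390/67', '577,-102,387/140']
262 ['553,14,2/76', '559,15,-4/58', '553,-47,199/94', '558,-50,208/119', '551,-105,387/71', '555,-107,393/65', '559,-106,389/76', '564,-107,389/95', '568,-107,389/103', '572,-108,391/86', '596,-42,174/133']
0.0001800533062547411 0.0 [ 0.55856721 -0.04661243  0.26070143]
```

View pics/b.png

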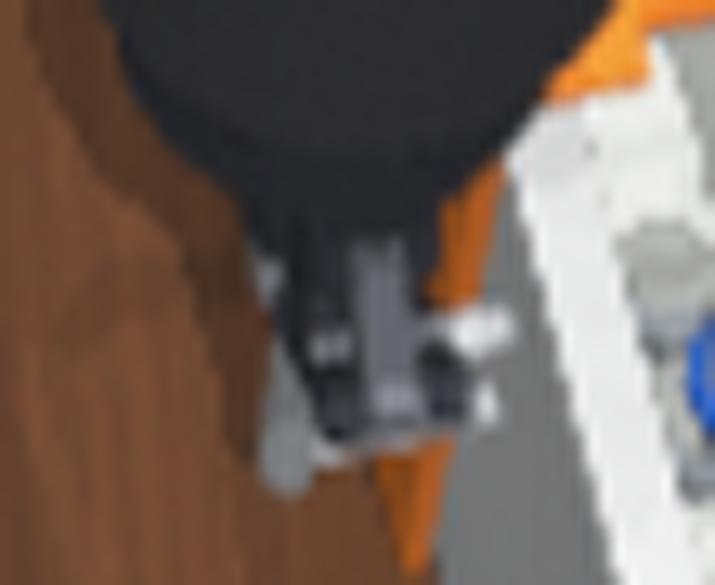

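Run:
```python
from h import *
for c in("scene","top"):
    P=cloud(c,np.load(c+"0.npy"))
    for a in((.558,-.045),(.55,.0655)):
        q=P[(P[...,2]>.2)&(np.hypot(P[...,0]-a[0],P[...,1]-a[1])<.03)&(P[...,0]<.575)]
        q=q[q[:,2].argsort()[::-1]];print(c,(q[:40:2]*1000).astype(int).tolist())
```

```text
scene [[558, -41, 293], [560, -46, 292], [560, -43, 291], [555, -48, 291], [558, -48, 290], [557, -50, 289], [562, -48, 289], [555, -49, 288], [562, -49, 286], [560, -49, 285], [558, -50, 281], [563, -49, 278], [553, -45, 277], [560, -50, 273], [563, -49, 269], [561, -50, 265], [554, -46, 264], [561, -50, 257], [556, -49, 255], [564, -48, 251]]
scene [[550, 62, 296], [546, 63, 293], [550, 58, 292], [551, 70, 290], [546, 68, 290], [548, 59, 289], [556, 64, 289], [546, 60, 288], [553, 60, 286], [556, 63, 285], [551, 59, 282], [546, 61, 280], [556, 64, 277], [553, 59, 276], [548, 58, 273], [551, 59, 270], [554, 61, 266], [546, 63, 263], [546, 61, 260], [554, 59, 256]]
top [[559, -46, 295], [562, -41, 294], [557, -47, 293], [562, -44, 292], [554, -42, 290], [557, -50, 289], [557, -42, 287], [560, -45, 287], [552, -45, 285], [553, -40, 280], [560, -39, 269], [552, -42, 264], [553, -40, 257], [552, -44, 245], [553, -42, 238], [553, -40, 235], [571, -43, 228], [557, -38, 227], [568, -41, 227], [574, -44, 226]]
top [[546, 67, 294], [552, 69, 292], [552, 67, 291], [549, 66, 290], [552, 64, 289], [544, 64, 288], [552, 61, 287], [550, 69, 287], [545, 69, 280], [544, 66, 271], [544, 68, 266], [543, 65, 249], [547, 70, 239], [568, 65, 232], [565, 67, 229], [566, 70, 228], [571, 65, 227], [569, 67, 227], [566, 65, 226], [563, 70, 225]]
```

>>> jog_arm:
  motion:
    - {"tx":0,"ty":0,"tz":5,"ax":0,"ay":0,"az":0}
    - {"tx":-4,"ty":-3,"tz":0,"ax":0,"ay":0,"az":0}
    - {"tx":-4,"ty":-3,"tz":0,"ax":0,"ay":0,"az":0}
    - {"tx":0,"ty":0,"tz":0,"ax":0,"ay":0,"az":0}

```text
clock: 5.5
tool_pos: [0.4753, -0.1087, 0.3122]
eef_rot: [[-0.995, -0.103, 0.002], [-0.103, 0.995, 0.0], [-0.002, 0.0, -1.0]]
contact_force: [0.5, -0.2, 0.9]
finger_gap: -0.0001
finger_force: 0.0
```

Run:
```python
from h import *
im,d=m.grab_frame("scene");P=cloud("scene",d)
s=m.get_state();t=s["tool_pos"];print(t,s["finger_gap"])
u,v=proj("scene",t).astype(int);print(u,v,proj("scene",t+[0,0,.073]))
o=im.copy();cv2.circle(o,(u,v),1,(0,255,0),-1)
cv2.imwrite("pics/c.png",cv2.resize(o[v-60:v+40,u-60:u+60],None,fx=6,fy=6,interpolation=cv2.INTER_CUBIC))
for r in range(v-16,v+14,2): print(r,[("%d,%d,%d"%tuple(P[r,c]*1000)) for c in range(u-8,u+10,2)])
```

```text
[ 0.47697746 -0.10782531  0.31188922] 4.578874200417665e-05
260 275 [259.96038866 266.06712523]
259 ['464,-155,587', '468,-154,586', '471,-155,587', '475,-155,586', '478,-156,587', '482,-154,581', '485,-155,582', '489,-152,573', '480,-424,1434']
261 ['464,-154,575', '467,-155,577', '471,-156,577', '474,-156,577', '478,-155,572', '481,-155,571', '485,-154,568', '489,-153,566', '492,-152,560']
263 ['463,-154,561', '467,-155,565', '470,-155,562', '474,-155,561', '478,-156,563', '481,-154,557', '485,-154,557', '488,-154,554', '492,-151,545']
265 ['463,-154,548', '466,-154,549', '470,-156,553', '474,-155,550', '477,-156,551', '481,-155,547', '485,-155,546', '488,-152,537', '493,-142,501']
267 ['462,-145,505', '466,-155,540', '470,-155,540', '473,-155,537', '477,-156,539', '481,-146,507', '485,-146,503', '488,-144,496', '492,-142,490']
269 ['461,-145,492', '465,-146,494', '469,-147,498', '473,-147,498', '477,-146,492', '480,-146,492', '484,-145,487', '488,-144,483', '498,-3,2']
271 ['459,-128,422', '464,-145,479', '468,-147,484', '472,-147,484', '476,-146,480', '480,-146,477', '484,-146,47
[... 459 characters left out ...]
'449,-30,3', '455,-29,0', '466,-146,421', '471,-150,437', '475,-154,451', '479,-154,449', '483,-154,447', '487,-152,437', '491,-152,436']
281 ['449,-34,-1', '454,-35,-1', '460,-38,7', '470,-154,437', '474,-152,426', '479,-158,447', '483,-157,444', '487,-156,439', '491,-157,439']
283 ['448,-41,2', '454,-41,-1', '460,-42,1', '470,-161,446', '474,-160,442', '478,-161,442', '482,-161,443', '486,-161,442', '490,-162,444']
285 ['448,-47,2', '454,-46,-3', '460,-48,0', '470,-165,444', '474,-165,442', '478,-165,442', '482,-166,446', '486,-165,442', '490,-166,445']
287 ['448,-53,2', '453,-52,-3', '459,-55,3', '470,-168,442', '474,-169,442', '478,-168,439', '482,-167,434', '486,-167,432', '494,-56,-2']
```

View pics/c.png

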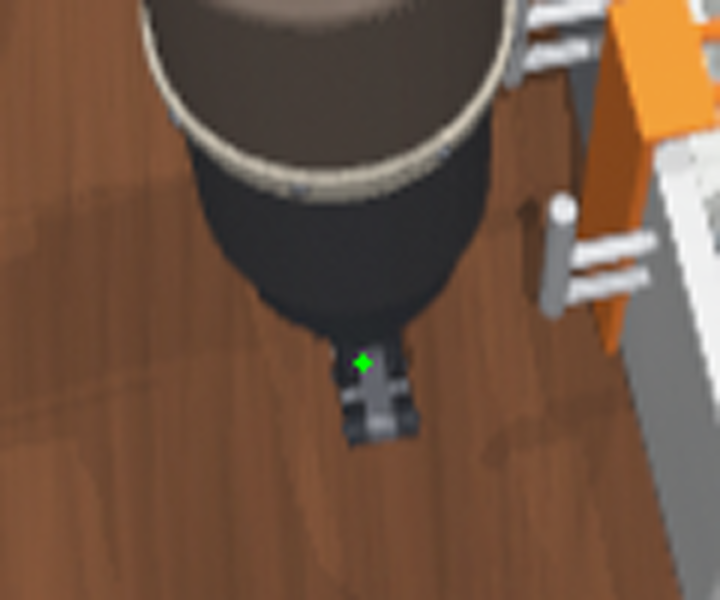

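>>> jog_arm:
  motion:
    - {"tx":4.1,"ty":3.2,"tz":0,"ax":0,"ay":0,"az":0}
    - {"tx":4.1,"ty":3.1,"tz":0,"ax":0,"ay":0,"az":0}
    - {"tx":0,"ty":0,"tz":-1,"ax":0,"ay":0,"az":0}
    - {"tx":0,"ty":0,"tz":-0.6,"ax":0,"ay":0,"az":0}
    - {"tx":0,"ty":0,"tz":0,"ax":0,"ay":0,"az":0}

```text
clock: 6.05
tool_pos: [0.5572, -0.0457, 0.2932]
eef_rot: [[-0.994, -0.105, -0.003], [-0.105, 0.994, -0.0], [0.003, -0.0, -1.0]]
contact_force: [-0.0, -0.6, -0.3]
finger_gap: -0.0002
finger_force: 0.0
```

>>> jog_arm:
  motion:
    - {"tx":0,"ty":0,"tz":-0.5,"ax":0,"ay":0,"az":0}
    - {"tx":0,"ty":0,"tz":-0.5,"ax":0,"ay":0,"az":0}
    - {"tx":0,"ty":0,"tz":0,"ax":0,"ay":0,"az":0}

```text
clock: 6.35
tool_pos: [0.5572, -0.0461, 0.2844]
eef_rot: [[-0.995, -0.104, -0.0], [-0.104, 0.995, 0.0], [0.0, 0.0, -1.0]]
contact_force: [-0.1, 0.7, 0.4]
finger_gap: 0.0003
finger_force: 0.0
```

>>> jog_arm:
  motion:
    - {"tx":0,"ty":0,"tz":-1,"ax":0,"ay":0,"az":0}
    - {"tx":0,"ty":0,"tz":-1,"ax":0,"ay":0,"az":0}
    - {"tx":0,"ty":0,"tz":0,"ax":0,"ay":0,"az":0}

```text
clock: 6.65
tool_pos: [0.5568, -0.0458, 0.2626]
eef_rot: [[-0.995, -0.104, -0.003], [-0.104, 0.995, -0.0], [0.003, 0.0, -1.0]]
contact_force: [0.8, 1.1, -0.2]
finger_gap: -0.0004
finger_force: 0.0
```

>>> jog_arm:
  motion:
    - {"tx":0,"ty":0,"tz":-0.4,"ax":0,"ay":0,"az":0}
    - {"tx":0,"ty":0,"tz":-0.4,"ax":0,"ay":0,"az":0}
    - {"tx":0,"ty":0,"tz":0,"ax":0,"ay":0,"az":0}

```text
clock: 6.95
tool_pos: [0.5576, -0.0457, 0.2561]
eef_rot: [[-0.995, -0.105, -0.001], [-0.105, 0.995, -0.0], [0.001, 0.0, -1.0]]
contact_force: [0.7, 0.1, 0.6]
finger_gap: 0.0002
finger_force: 0.0
```

>>> jog_arm:
  motion:
    - {"tx":0,"ty":0,"tz":-0.3,"ax":0,"ay":0,"az":0}
    - {"tx":0,"ty":0,"tz":-0.3,"ax":0,"ay":0,"az":0}
    - {"tx":0,"ty":0,"tz":0,"ax":0,"ay":0,"az":0}

```text
clock: 7.25
tool_pos: [0.5601, -0.0449, 0.2542]
eef_rot: [[-0.994, -0.106, 0.007], [-0.106, 0.994, 0.001], [-0.007, 0.0, -1.0]]
contact_force: [-2.6, 5.5, 15.3]
finger_gap: -0.0001
finger_force: 8.0
```

Run:
```python
from h import *
s=m.get_state();print(s["tool_pos"],s["contact_force"])
for c in("scene","top"):
    im,d=m.grab_frame(c);cv2.imwrite(f"pics/d_{c}.png",im);P=cloud(c,d);np.save(f"d_{c}.npy",d)
    k=(abs(P[...,0]-.5575)<.07)&(abs(P[...,1]+.045)<.08)&(P[...,2]>.295)&(P[...,2]<.5)
    z=P[k];z=z[z[:,2].argsort()]
    print(c,len(z),(z[:60:3]*1000).astype(int).tolist())
a=cv2.imread("pics/d_scene.png")[215:285,250:330];b=cv2.imread("pics/d_top.png")[170:240,285:365]
cv2.imwrite("pics/d.png",cv2.resize(np.hstack([a,b]),None,fx=5,fy=5,interpolation=cv2.INTER_CUBIC))
```

```text
[ 0.56009415 -0.0448908   0.25422124] [-2.58823722  5.48972905 15.33564638]
scene 558 [[552, -54, 295], [552, -53, 307], [624, -22, 310], [621, -3, 314], [619, -23, 314], [624, -16, 315], [611, -25, 315], [617, -16, 316], [622, -12, 316], [611, -21, 317], [614, -19, 317], [618, -22, 318], [621, -20, 318], [623, -22, 318], [611, -24, 319], [613, -25, 320], [616, -20, 321], [548, -57, 334], [551, -78, 339], [549, -72, 342]]
top 21 [[517, -67, 477], [511, -51, 483], [513, -35, 485], [515, -28, 486], [514, -29, 492], [512, -35, 496], [512, -39, 498]]
```

View pics/d.png

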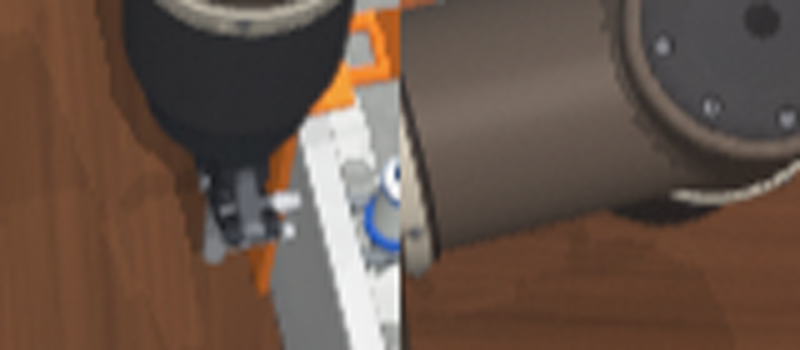

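>>> jog_arm:
  motion:
    - {"tx":0,"ty":0,"tz":3,"ax":0,"ay":0,"az":0}
    - {"tx":0,"ty":0,"tz":1,"ax":0,"ay":0,"az":0}
    - {"tx":0,"ty":0,"tz":0,"ax":0,"ay":0,"az":0}
    - {"tx":0,"ty":0,"tz":0,"ax":0,"ay":0,"az":0}
    - {"tx":0,"ty":0,"tz":-3,"ax":0,"ay":0,"az":0}
    - {"tx":0,"ty":0,"tz":-1.5,"ax":0,"ay":0,"az":0}
    - {"tx":0,"ty":0,"tz":-0.5,"ax":0,"ay":0,"az":0}
    - {"tx":0,"ty":0,"tz":0,"ax":0,"ay":0,"az":0}
  grip: 0

```text
clock: 8.15
tool_pos: [0.5572, -0.0459, 0.2393]
eef_rot: [[-0.995, -0.105, -0.003], [-0.105, 0.995, -0.001], [0.003, -0.0, -1.0]]
contact_force: [-0.2, 0.3, -0.7]
finger_gap: 0.0427
finger_force: 0.0
```

>>> jog_arm:
  motion:
    - {"tx":0,"ty":0,"tz":-0.7,"ax":0,"ay":0,"az":0}
    - {"tx":0,"ty":0,"tz":-0.8,"ax":0,"ay":0,"az":0}
    - {"tx":0,"ty":0,"tz":0,"ax":0,"ay":0,"az":0}

```text
clock: 8.45
tool_pos: [0.5573, -0.0456, 0.2246]
eef_rot: [[-0.995, -0.104, -0.001], [-0.104, 0.995, 0.0], [0.001, 0.0, -1.0]]
contact_force: [-0.1, 0.7, 0.1]
finger_gap: 0.0431
finger_force: 0.0
```

>>> jog_arm:
  motion:
    - {"tx":0,"ty":0,"tz":0,"ax":0,"ay":0,"az":0}
    - {"tx":0,"ty":0,"tz":0,"ax":0,"ay":0,"az":0}
    - {"tx":0,"ty":0,"tz":0,"ax":0,"ay":0,"az":0}
    - {"tx":0,"ty":0,"tz":0,"ax":0,"ay":0,"az":0}
  grip: -1

```text
clock: 8.85
tool_pos: [0.5574, -0.0435, 0.2261]
eef_rot: [[-0.994, -0.105, 0.0], [-0.105, 0.994, 0.003], [-0.0, 0.003, -1.0]]
contact_force: [-5.1, 10.4, 4.8]
finger_gap: 0.0107
finger_force: 39.2
```

>>> jog_arm:
  motion:
    - {"tx":-1.44,"ty":-0.92,"tz":0,"ax":0,"ay":0,"az":0.12}
    - {"tx":-1.31,"ty":-1.09,"tz":0,"ax":0,"ay":0,"az":0.12}
    - {"tx":-1.17,"ty":-1.24,"tz":0,"ax":0,"ay":0,"az":0.12}
    - {"tx":-1.01,"ty":-1.37,"tz":0,"ax":0,"ay":0,"az":0.12}
    - {"tx":-0.84,"ty":-1.49,"tz":0,"ax":0,"ay":0,"az":0.12}
    - {"tx":-0.65,"ty":-1.57,"tz":0,"ax":0,"ay":0,"az":0.12}
    - {"tx":-0.45,"ty":-1.65,"tz":0,"ax":0,"ay":0,"az":0.12}
    - {"tx":0,"ty":0,"tz":0,"ax":0,"ay":0,"az":0}

```text
clock: 9.65
tool_pos: [0.4866, -0.1402, 0.2261]
eef_rot: [[-0.583, -0.812, -0.003], [-0.812, 0.583, 0.0], [0.002, 0.002, -1.0]]
contact_force: [-9.0, 3.2, 5.6]
finger_gap: 0.0107
finger_force: 40.0
```

>>> jog_arm:
  motion:
    - {"tx":-0.25,"ty":-1.69,"tz":0,"ax":0,"ay":0,"az":0.12}
    - {"tx":-0.04,"ty":-1.7,"tz":0,"ax":0,"ay":0,"az":0.12}
    - {"tx":0.17,"ty":-1.7,"tz":0,"ax":0,"ay":0,"az":0.12}
    - {"tx":0.37,"ty":-1.66,"tz":0,"ax":0,"ay":0,"az":0.12}
    - {"tx":0.58,"ty":-1.61,"tz":0,"ax":0,"ay":0,"az":0.12}
    - {"tx":0.76,"ty":-1.52,"tz":0,"ax":0,"ay":0,"az":0.12}
    - {"tx":0.95,"ty":-1.42,"tz":0,"ax":0,"ay":0,"az":0.12}
    - {"tx":0,"ty":0,"tz":0,"ax":0,"ay":0,"az":0}

```text
clock: 10.45
tool_pos: [0.5126, -0.255, 0.2261]
eef_rot: [[0.215, -0.977, -0.005], [-0.977, -0.215, -0.003], [0.002, 0.005, -1.0]]
contact_force: [-10.2, -4.8, 5.0]
finger_gap: 0.0106
finger_force: 40.1
```

>>> jog_arm:
  motion:
    - {"tx":0,"ty":0,"tz":0,"ax":0,"ay":0,"az":0}
    - {"tx":0,"ty":0,"tz":0,"ax":0,"ay":0,"az":0}
    - {"tx":0,"ty":0,"tz":4,"ax":0,"ay":0,"az":0}
    - {"tx":0,"ty":0,"tz":5,"ax":0,"ay":0,"az":0}
    - {"tx":0,"ty":0,"tz":5,"ax":0,"ay":0,"az":0}
    - {"tx":0,"ty":-5,"tz":0,"ax":0,"ay":0,"az":-0.14}
    - {"tx":0,"ty":-5,"tz":0,"ax":0,"ay":0,"az":-0.14}
  grip: -0.3

```text
clock: 11.15
tool_pos: [0.5162, -0.3518, 0.369]
eef_rot: [[-0.067, -0.998, 0.006], [-0.998, 0.067, -0.002], [0.001, -0.006, -1.0]]
contact_force: [2.4, -0.2, -0.6]
finger_gap: 0.0301
finger_force: 0.0
```

Run:
```python
from h import *
for c in("scene","top"):
    im,d=m.grab_frame(c);cv2.imwrite(f"pics/e_{c}.png",im);np.save(f"e_{c}.npy",d)
    for t in "cabinet active_handle passive_handle passive_hinge active_hinge bolt_knob hook_orange_seat pipette_grip".split(): find(t,c)
cv2.imwrite("pics/e.png",np.hstack([cv2.imread("pics/e_scene.png")[100:400,200:480],cv2.imread("pics/e_top.png")[80:380,140:420]]))
print(m.get_state()["tool_pos"])
```

```text
active_hinge scene 0.19 [0.4838 0.4065 0.1703]
pipette_grip scene 0.58 [0.4877 0.411  0.2115]
passive_handle top 0.68 [0.5548 0.0686 0.278 ]
passive_handle top 0.63 [0.6467 0.0583 0.176 ]
passive_hinge top 0.58 [0.5897 0.1759 0.2758]
active_hinge top 0.86 [ 0.6304 -0.1659  0.2753]
bolt_knob top 0.51 [0.6117 0.02   0.2936]
hook_orange_seat top 0.62 [0.6464 0.0579 0.1729]
hook_orange_seat top 0.4 [0.4847 0.4103 0.1716]
pipette_grip top 0.88 [0.3239 0.2459 0.0103]
pipette_grip top 0.6 [0.6636 0.0127 0.3245]
[ 0.51456327 -0.35191581  0.36564779]
```

View pics/e.png

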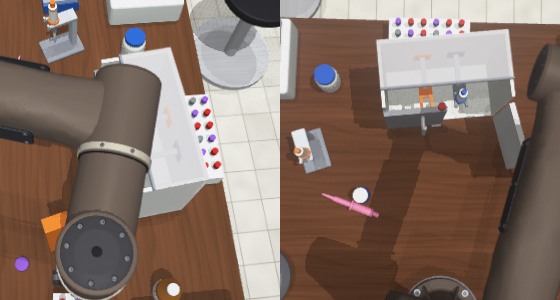

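Run:
```python
from h import *
im=cv2.imread("pics/e_top.png").astype(int);P=cloud("top",np.load("e_top.npy"))
k=(im[...,2]>1.8*im[...,1])&(im[...,2]>1.8*im[...,0])&(im[...,2]>90)&(np.hypot(P[...,0]-.612,P[...,1]-.02)<.03)&(P[...,2]>.26)
print(k.sum(),P[k].mean(0),P[k].min(0),P[k].max(0))
q=P[k];print(q[q[:,2]>.298].mean(0))
```

```text
40 [0.60741336 0.02221255 0.30555321] [0.5993292  0.01286051 0.2962521 ] [0.61568945 0.03086351 0.31290307]
[0.60744434 0.02199073 0.3057917 ]
```

>>> jog_arm:
  motion:
    - {"tx":0.94,"ty":3.73,"tz":0,"ax":0,"ay":0,"az":-0.14}
    - {"tx":0.94,"ty":3.73,"tz":0,"ax":0,"ay":0,"az":-0.14}
    - {"tx":0.94,"ty":3.73,"tz":0,"ax":0,"ay":0,"az":-0.14}
    - {"tx":0.94,"ty":3.73,"tz":0,"ax":0,"ay":0,"az":-0.14}
    - {"tx":0.94,"ty":3.73,"tz":0,"ax":0,"ay":0,"az":-0.14}
    - {"tx":0.94,"ty":3.73,"tz":0,"ax":0,"ay":0,"az":-0.14}
    - {"tx":0.94,"ty":3.73,"tz":0,"ax":0,"ay":0,"az":-0.14}
    - {"tx":0.94,"ty":3.73,"tz":0,"ax":0,"ay":0,"az":-0.14}
    - {"tx":0.94,"ty":3.73,"tz":0,"ax":0,"ay":0,"az":-0.14}
    - {"tx":0.94,"ty":3.73,"tz":0,"ax":0,"ay":0,"az":-0.14}
    - {"tx":0,"ty":0,"tz":-4,"ax":0,"ay":0,"az":0}
    - {"tx":0,"ty":0,"tz":-3.5,"ax":0,"ay":0,"az":0}
    - {"tx":0,"ty":0,"tz":0,"ax":0,"ay":0,"az":0}
  grip: 0.1

```text
clock: 13.35
tool_pos: [0.6059, 0.0212, 0.2855]
eef_rot: [[-0.994, -0.105, -0.009], [-0.105, 0.994, -0.001], [0.009, -0.0, -1.0]]
contact_force: [-0.8, 0.3, 0.6]
finger_gap: 0.0473
finger_force: 0.0
```

>>> jog_arm:
  motion:
    - {"tx":0.1,"ty":0,"tz":-2.5,"ax":0,"ay":0,"az":0}
    - {"tx":0,"ty":0,"tz":-1,"ax":0,"ay":0,"az":0}
    - {"tx":0,"ty":0,"tz":0,"ax":0,"ay":0,"az":0}
    - {"tx":0,"ty":0,"tz":0,"ax":0,"ay":0,"az":0}

```text
clock: 13.75
tool_pos: [0.6102, 0.0207, 0.2572]
eef_rot: [[-0.995, -0.104, 0.002], [-0.104, 0.995, -0.0], [-0.002, -0.0, -1.0]]
contact_force: [0.5, -0.5, 0.8]
finger_gap: 0.047
finger_force: 0.0
```

>>> jog_arm:
  motion:
    - {"tx":-0.1,"ty":0,"tz":-0.5,"ax":0,"ay":0,"az":0}
    - {"tx":0,"ty":0,"tz":-0.5,"ax":0,"ay":0,"az":0}
    - {"tx":0,"ty":0,"tz":0,"ax":0,"ay":0,"az":0}

```text
clock: 14.05
tool_pos: [0.6082, 0.021, 0.2452]
eef_rot: [[-0.995, -0.105, -0.001], [-0.105, 0.995, 0.0], [0.001, 0.0, -1.0]]
contact_force: [1.6, -0.2, 0.1]
finger_gap: 0.0469
finger_force: 0.0
```

>>> jog_arm:
  motion:
    - {"tx":0,"ty":0,"tz":0,"ax":0,"ay":0,"az":0}
    - {"tx":0,"ty":0,"tz":0,"ax":0,"ay":0,"az":0}
    - {"tx":0,"ty":0,"tz":0,"ax":0,"ay":0,"az":0}
    - {"tx":0,"ty":0,"tz":0,"ax":0,"ay":0,"az":0}
  grip: -1

```text
clock: 14.45
tool_pos: [0.6086, 0.0223, 0.2461]
eef_rot: [[-0.994, -0.105, 0.001], [-0.105, 0.994, 0.002], [-0.001, 0.002, -1.0]]
contact_force: [-1.3, 5.2, 2.8]
finger_gap: 0.0184
finger_force: 39.0
```

>>> jog_arm:
  motion:
    - {"tx":0,"ty":0,"tz":0.7,"ax":0,"ay":0,"az":0}
    - {"tx":0,"ty":0,"tz":0.7,"ax":0,"ay":0,"az":0}
    - {"tx":0,"ty":0,"tz":0.7,"ax":0,"ay":0,"az":0}
    - {"tx":0,"ty":0,"tz":0.6,"ax":0,"ay":0,"az":0}
    - {"tx":0,"ty":0,"tz":0,"ax":0,"ay":0,"az":0}

```text
clock: 14.95
tool_pos: [0.6081, 0.0222, 0.2722]
eef_rot: [[-0.994, -0.105, -0.001], [-0.105, 0.994, 0.002], [0.001, 0.002, -1.0]]
contact_force: [-1.8, 7.0, -2.9]
finger_gap: 0.0185
finger_force: 42.9
```

>>> jog_arm:
  motion:
    - {"tx":0,"ty":0,"tz":0.2,"ax":0,"ay":0,"az":0}
    - {"tx":0,"ty":0,"tz":0,"ax":0,"ay":0,"az":0}

```text
clock: 15.15
tool_pos: [0.6073, 0.0222, 0.2724]
eef_rot: [[-0.995, -0.105, -0.004], [-0.105, 0.995, 0.001], [0.004, 0.002, -1.0]]
contact_force: [-0.1, 5.5, -10.2]
finger_gap: 0.0184
finger_force: 42.1
```

>>> jog_arm:
  motion:
    - {"tx":0,"ty":0,"tz":0,"ax":0,"ay":0,"az":0}
    - {"tx":0,"ty":0,"tz":0,"ax":0,"ay":0,"az":0}
    - {"tx":0,"ty":0,"tz":0,"ax":0,"ay":0,"az":0}
    - {"tx":0,"ty":0,"tz":4,"ax":0,"ay":0,"az":0}
    - {"tx":0,"ty":0,"tz":4,"ax":0,"ay":0,"az":0}
    - {"tx":-2.9,"ty":2.2,"tz":0,"ax":0,"ay":0,"az":0}
    - {"tx":-2.9,"ty":2.2,"tz":0,"ax":0,"ay":0,"az":0}
    - {"tx":0,"ty":0,"tz":-4,"ax":0,"ay":0,"az":0}
    - {"tx":0,"ty":0,"tz":-3.5,"ax":0,"ay":0,"az":0}
    - {"tx":0,"ty":0,"tz":0,"ax":0,"ay":0,"az":0}
    - {"tx":0,"ty":0,"tz":0,"ax":0,"ay":0,"az":0}
  grip: 0

```text
clock: 16.25
tool_pos: [0.5511, 0.0645, 0.281]
eef_rot: [[-0.995, -0.105, 0.001], [-0.105, 0.995, -0.001], [-0.001, -0.001, -1.0]]
contact_force: [0.4, -0.1, 0.7]
finger_gap: 0.0424
finger_force: 0.0
```

```bash
python3 -c "
from h import *
print(arc((.5893,.1772),(.5503,.0655),-100,14))"
```

```text
[[-1.36, 0.57], [-1.28, 0.74], [-1.17, 0.89], [-1.06, 1.03], [-0.92, 1.15], [-0.77, 1.25], [-0.6, 1.35], [-0.44, 1.41], [-0.26, 1.45], [-0.07, 1.47], [0.11, 1.47], [0.29, 1.44], [0.47, 1.4], [0.64, 1.33]]
```

>>> jog_arm:
  motion:
    - {"tx":0,"ty":0,"tz":-3.5,"ax":0,"ay":0,"az":0}
    - {"tx":0,"ty":0,"tz":-2,"ax":0,"ay":0,"az":0}
    - {"tx":0,"ty":0,"tz":0,"ax":0,"ay":0,"az":0}

```text
clock: 16.55
tool_pos: [0.5505, 0.0646, 0.2243]
eef_rot: [[-0.995, -0.104, -0.002], [-0.104, 0.995, -0.001], [0.002, -0.001, -1.0]]
contact_force: [0.5, 1.3, 0.9]
finger_gap: 0.042
finger_force: 0.0
```

>>> jog_arm:
  motion:
    - {"tx":0,"ty":0,"tz":0,"ax":0,"ay":0,"az":0}
    - {"tx":0,"ty":0,"tz":0,"ax":0,"ay":0,"az":0}
    - {"tx":0,"ty":0,"tz":0,"ax":0,"ay":0,"az":0}
    - {"tx":0,"ty":0,"tz":0,"ax":0,"ay":0,"az":0}
  grip: -1

```text
clock: 16.95
tool_pos: [0.5526, 0.0667, 0.2273]
eef_rot: [[-0.994, -0.105, 0.005], [-0.105, 0.994, 0.003], [-0.006, 0.002, -1.0]]
contact_force: [-0.6, 5.5, 3.0]
finger_gap: 0.0104
finger_force: 38.9
```

>>> jog_arm:
  motion:
    - {"tx":-1.36,"ty":0.57,"tz":0,"ax":0,"ay":0,"az":-0.12}
    - {"tx":-1.28,"ty":0.74,"tz":0,"ax":0,"ay":0,"az":-0.12}
    - {"tx":0,"ty":0,"tz":0,"ax":0,"ay":0,"az":0}

```text
clock: 17.25
tool_pos: [0.5252, 0.0797, 0.2273]
eef_rot: [[-0.99, 0.137, 0.005], [0.138, 0.99, 0.003], [-0.005, 0.004, -1.0]]
contact_force: [1.8, 2.6, 2.4]
finger_gap: 0.0103
finger_force: 39.8
```

Door is moving freely; continue.

>>> jog_arm:
  motion:
    - {"tx":-1.17,"ty":0.89,"tz":0,"ax":0,"ay":0,"az":-0.12}
    - {"tx":-1.06,"ty":1.03,"tz":0,"ax":0,"ay":0,"az":-0.12}
    - {"tx":-0.92,"ty":1.15,"tz":0,"ax":0,"ay":0,"az":-0.12}
    - {"tx":-0.77,"ty":1.25,"tz":0,"ax":0,"ay":0,"az":-0.12}
    - {"tx":-0.6,"ty":1.35,"tz":0,"ax":0,"ay":0,"az":-0.12}
    - {"tx":-0.44,"ty":1.41,"tz":0,"ax":0,"ay":0,"az":-0.12}
    - {"tx":-0.26,"ty":1.45,"tz":0,"ax":0,"ay":0,"az":-0.12}
    - {"tx":-0.07,"ty":1.47,"tz":0,"ax":0,"ay":0,"az":-0.12}
    - {"tx":0.11,"ty":1.47,"tz":0,"ax":0,"ay":0,"az":-0.12}
    - {"tx":0.29,"ty":1.44,"tz":0,"ax":0,"ay":0,"az":-0.12}
    - {"tx":0.47,"ty":1.4,"tz":0,"ax":0,"ay":0,"az":-0.12}
    - {"tx":0.64,"ty":1.33,"tz":0,"ax":0,"ay":0,"az":-0.12}
    - {"tx":0,"ty":0,"tz":0,"ax":0,"ay":0,"az":0}

```text
clock: 18.55
tool_pos: [0.5531, 0.0726, 0.1919]
eef_rot: [[-0.262, 0.965, -0.01], [0.926, 0.254, 0.28], [0.273, 0.064, -0.96]]
contact_force: [-17.3, -14.3, 28.5]
finger_gap: 0.0106
finger_force: 50.2
```

>>> jog_arm:
  motion:
    - {"tx":0,"ty":0,"tz":0,"ax":0,"ay":0,"az":0}
    - {"tx":0,"ty":0,"tz":0,"ax":0,"ay":0,"az":0}
    - {"tx":0,"ty":0,"tz":4,"ax":0,"ay":0,"az":0}
    - {"tx":0,"ty":0,"tz":5,"ax":0,"ay":0,"az":0}
    - {"tx":0,"ty":0,"tz":5,"ax":0,"ay":0,"az":0}
    - {"tx":-5,"ty":0,"tz":0,"ax":0,"ay":0,"az":0}
    - {"tx":0,"ty":0,"tz":0,"ax":0,"ay":0,"az":0}
  grip: -0.3

```text
clock: 19.25
tool_pos: [0.5064, 0.0558, 0.3233]
eef_rot: [[-0.301, 0.954, -0.01], [0.905, 0.288, 0.312], [0.3, 0.085, -0.95]]
contact_force: [0.2, 0.2, 0.2]
finger_gap: 0.03
finger_force: 0.0
```

Run:
```python
from h import *
for c in("scene","top"):
    im,d=m.grab_frame(c);cv2.imwrite(f"pics/f_{c}.png",im);np.save(f"f_{c}.npy",d)
    for t in "passive_handle active_handle bolt_knob hook_orange_seat hook_grey_seat pipette_grip stand".split(): find(t,c)
cv2.imwrite("pics/f.png",np.hstack([cv2.imread("pics/f_scene.png")[60:360,140:440],cv2.imread("pics/f_top.png")[80:380,130:430]]))
s=m.get_state();print(s["tool_pos"],s["q"].round(1))
```

```text
active_handle scene 0.91 [ 0.5116 -0.255   0.2815]
bolt_knob scene 0.5 [0.6092 0.022  0.319 ]
hook_orange_seat scene 0.74 [0.6445 0.061  0.1742]
hook_grey_seat scene 0.61 [ 0.6555 -0.0375  0.175 ]
hook_grey_seat scene 0.55 [ 0.5105 -0.2531  0.2786]
pipette_grip scene 0.22 [0.6598 0.0141 0.3249]
passive_handle top 0.3 [0.6469 0.055  0.1768]
hook_orange_seat top 0.75 [0.6466 0.0569 0.176 ]
hook_grey_seat top 0.68 [ 0.6559 -0.0343  0.1734]
pipette_grip top 0.7 [0.3236 0.2449 0.0131]
pipette_grip top 0.49 [0.487  0.4058 0.2141]
stand top 0.72 [ 4.860e-01  4.035e-01 -4.000e-04]
[0.50875498 0.05671384 0.31938168] [  12.8    2.7   -1.3  -18.   -83.1 -173.6]
```

View pics/f.png

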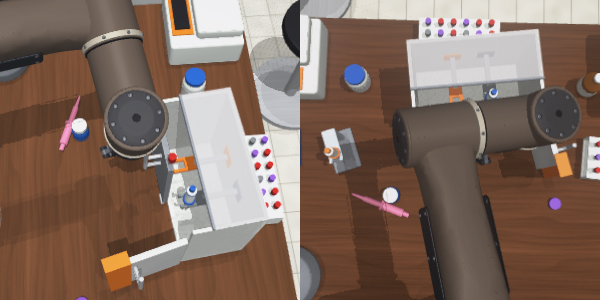

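Run:
```python
from h import *
from scipy.spatial.transform import Rotation as R
s=m.get_state();a=np.radians(60);y=np.array([np.cos(a),np.sin(a),0]);z=np.array([0,0,-1.]);x=np.cross(y,z)
T=np.c_[x,y,z];print(R.from_matrix(T@s["eef_rot"].T).as_rotvec(),s["tool_pos"])
P=cloud("scene",np.load("f_scene.npy"));im=cv2.imread("pics/f_scene.png").astype(int)
k=(im[...,2]>1.8*im[...,1])&(im[...,2]>1.8*im[...,0])&(im[...,2]>90)&(np.hypot(P[...,0]-.6,P[...,1]-.03)<.05)&(P[...,2]>.26)
print(k.sum(),P[k].mean(0))
q=P[(P[...,2]>.245)&(P[...,2]<.3)&(P[...,1]>.03)&(P[...,1]<.2)&(P[...,0]>.44)&(P[...,0]<.6)]
print(len(q),(q[::max(1,len(q)//40)]*1000).astype(int).tolist())
```

```text
[-0.2955229  -0.13163729  0.73639132] [0.50875498 0.05671384 0.31938168]
69 [0.60843337 0.01884904 0.32816328]
102 [[598, 98, 274], [597, 93, 278], [597, 93, 273], [592, 89, 275], [597, 90, 274], [591, 85, 278], [596, 85, 278], [590, 91, 260], [594, 84, 275], [598, 82, 278], [591, 81, 276], [596, 81, 274], [590, 91, 248], [593, 79, 273], [598, 78, 275], [591, 82, 262], [595, 77, 273], [591, 80, 260], [595, 73, 275], [592, 79, 255], [595, 70, 275], [592, 78, 250], [595, 68, 273], [591, 76, 249], [594, 64, 276], [591, 74, 246], [594, 65, 269], [599, 62, 275], [594, 60, 273], [599, 59, 274], [593, 57, 274], [598, 55, 277], [594, 57, 267], [598, 53, 275], [596, 53, 271], [554, 61, 253], [595, 48, 275], [549, 59, 250], [554, 58, 253], [595, 45, 275], [599, 45, 276], [594, 53, 250], [597, 44, 273], [595, 44, 265], [599, 40, 275], [596, 38, 274], [595, 42, 256], [598, 34, 275], [596, 33, 271], [596, 41, 245], [596, 30, 266]]
```

>>> jog_arm:
  motion:
    - {"tx":0,"ty":0,"tz":1,"ax":-0.049,"ay":-0.022,"az":0.123}
    - {"tx":0,"ty":0,"tz":1,"ax":-0.049,"ay":-0.022,"az":0.123}
    - {"tx":0,"ty":0,"tz":0,"ax":-0.049,"ay":-0.022,"az":0.123}
    - {"tx":1.4,"ty":0.3,"tz":0,"ax":-0.049,"ay":-0.022,"az":0.123}
    - {"tx":1.4,"ty":0.3,"tz":0,"ax":-0.049,"ay":-0.022,"az":0.123}
    - {"tx":1.4,"ty":0.3,"tz":0,"ax":-0.049,"ay":-0.022,"az":0.123}
    - {"tx":0,"ty":0,"tz":0,"ax":0,"ay":0,"az":0}
    - {"tx":0,"ty":0,"tz":0,"ax":0,"ay":0,"az":0}
  grip: 0

```text
clock: 20.85
tool_pos: [0.5504, 0.0662, 0.3391]
eef_rot: [[-0.866, 0.499, -0.001], [0.499, 0.866, 0.002], [0.002, 0.001, -1.0]]
contact_force: [-1.0, -0.5, -0.2]
finger_gap: 0.0429
finger_force: 0.0
```

Run:
```python
from h import *
s=m.get_state();print(s["tool_pos"],s["eef_rot"].round(3),s["q"].round(1))
```

```text
[0.55037549 0.06616517 0.33905571] [[-0.866  0.499 -0.001]
 [ 0.499  0.866  0.002]
 [ 0.002  0.001 -1.   ]] [ 2.700e+01  5.700e+00 -4.000e-01 -1.000e-01 -8.400e+01 -1.469e+02]
```

>>> jog_arm:
  motion:
    - {"tx":0,"ty":0,"tz":-4,"ax":0,"ay":0,"az":0}
    - {"tx":0,"ty":0,"tz":-4,"ax":0,"ay":0,"az":0}
    - {"tx":0,"ty":0,"tz":-2,"ax":0,"ay":0,"az":0}
    - {"tx":0,"ty":0,"tz":-1.3,"ax":0,"ay":0,"az":0}
    - {"tx":0,"ty":0,"tz":0,"ax":0,"ay":0,"az":0}

```text
clock: 21.35
tool_pos: [0.5499, 0.065, 0.2255]
eef_rot: [[-0.866, 0.5, -0.002], [0.5, 0.866, 0.001], [0.003, -0.0, -1.0]]
contact_force: [0.0, 0.3, 0.5]
finger_gap: 0.0424
finger_force: 0.0
```

>>> jog_arm:
  motion:
    - {"tx":0,"ty":0,"tz":0,"ax":0,"ay":0,"az":0}
    - {"tx":0,"ty":0,"tz":0,"ax":0,"ay":0,"az":0}
    - {"tx":0,"ty":0,"tz":0,"ax":0,"ay":0,"az":0}
    - {"tx":0,"ty":0,"tz":0,"ax":0,"ay":0,"az":0}
  grip: -1

```text
clock: 21.75
tool_pos: [0.5519, 0.0662, 0.2282]
eef_rot: [[-0.867, 0.498, 0.003], [0.498, 0.867, 0.003], [-0.001, 0.004, -1.0]]
contact_force: [0.5, 1.9, 6.5]
finger_gap: 0.0106
finger_force: 39.3
```

>>> jog_arm:
  motion:
    - {"tx":-1.36,"ty":0.57,"tz":0,"ax":0,"ay":0,"az":0.025}
    - {"tx":-1.28,"ty":0.74,"tz":0,"ax":0,"ay":0,"az":0.025}
    - {"tx":-1.17,"ty":0.89,"tz":0,"ax":0,"ay":0,"az":0.025}
    - {"tx":-1.06,"ty":1.03,"tz":0,"ax":0,"ay":0,"az":0.025}
    - {"tx":-0.92,"ty":1.15,"tz":0,"ax":0,"ay":0,"az":0.025}
    - {"tx":-0.77,"ty":1.25,"tz":0,"ax":0,"ay":0,"az":0.025}
    - {"tx":-0.6,"ty":1.35,"tz":0,"ax":0,"ay":0,"az":0.025}
    - {"tx":0,"ty":0,"tz":0,"ax":0,"ay":0,"az":0}

```text
clock: 22.55
tool_pos: [0.4754, 0.1331, 0.228]
eef_rot: [[-0.941, 0.339, -0.005], [0.339, 0.941, -0.003], [0.004, -0.005, -1.0]]
contact_force: [-17.8, -9.4, 20.0]
finger_gap: 0.0103
finger_force: 41.4
```

>>> jog_arm:
  motion:
    - {"tx":-0.6,"ty":1.35,"tz":0.1,"ax":0,"ay":0,"az":0.025}
    - {"tx":-0.36,"ty":1.43,"tz":0,"ax":0,"ay":0,"az":0.025}
    - {"tx":-0.17,"ty":1.47,"tz":0,"ax":0,"ay":0,"az":0.025}
    - {"tx":0.01,"ty":1.47,"tz":0,"ax":0,"ay":0,"az":0.025}
    - {"tx":0,"ty":0,"tz":0,"ax":0,"ay":0,"az":0}

```text
clock: 23.05
tool_pos: [0.4653, 0.1933, 0.2278]
eef_rot: [[-0.97, 0.243, -0.005], [0.243, 0.97, 0.001], [0.005, -0.0, -1.0]]
contact_force: [-15.1, 1.4, 10.5]
finger_gap: 0.0105
finger_force: 40.7
```

>>> jog_arm:
  motion:
    - {"tx":0.1,"ty":1.48,"tz":0,"ax":0,"ay":0,"az":0.025}
    - {"tx":0.25,"ty":1.46,"tz":0,"ax":0,"ay":0,"az":0.025}
    - {"tx":0.4,"ty":1.42,"tz":0,"ax":0,"ay":0,"az":0.025}
    - {"tx":0.58,"ty":1.35,"tz":0,"ax":0,"ay":0,"az":0}
    - {"tx":0,"ty":0,"tz":0,"ax":0,"ay":0,"az":0}

```text
clock: 23.55
tool_pos: [0.4836, 0.2505, 0.2278]
eef_rot: [[-0.985, 0.17, 0.002], [0.17, 0.985, -0.0], [-0.002, 0.0, -1.0]]
contact_force: [6.9, -3.3, 0.0]
finger_gap: 0.0103
finger_force: 39.5
```

>>> jog_arm:
  motion:
    - {"tx":0,"ty":0,"tz":0,"ax":0,"ay":0,"az":0}
    - {"tx":0,"ty":0,"tz":0,"ax":0,"ay":0,"az":0}
    - {"tx":0,"ty":0,"tz":4,"ax":0,"ay":0,"az":0}
    - {"tx":0,"ty":0,"tz":5,"ax":0,"ay":0,"az":0}
    - {"tx":0,"ty":0,"tz":5,"ax":0,"ay":0,"az":0}
    - {"tx":0,"ty":0,"tz":0,"ax":0,"ay":0,"az":0}
  grip: -0.3

```text
clock: 24.15
tool_pos: [0.4836, 0.2509, 0.3752]
eef_rot: [[-0.985, 0.171, 0.009], [0.171, 0.985, 0.008], [-0.007, 0.01, -1.0]]
contact_force: [1.0, 0.9, -0.4]
finger_gap: 0.0298
finger_force: 0.0
```

Run:
```python
from h import *
im,d=m.grab_frame("scene");cv2.imwrite("pics/g_scene.png",im);np.save("g_scene.npy",d)
for t in "passive_handle bolt_knob hook_orange_seat hook_grey_seat pipette_grip pipette_collar stand grey_pipette_grip".split(): find(t,"scene")
s=m.get_state();print(s["tool_pos"],s["q"].round(1))
```

```text
passive_handle scene 0.57 [0.4889 0.2516 0.2775]
bolt_knob scene 0.61 [0.4345 0.2089 0.3151]
hook_orange_seat scene 0.86 [0.6457 0.0595 0.177 ]
hook_grey_seat scene 0.57 [ 0.6527 -0.037   0.1751]
pipette_grip scene 0.55 [0.3234 0.2492 0.018 ]
pipette_grip scene 0.54 [0.486  0.4067 0.2155]
pipette_collar scene 0.83 [0.3354 0.2851 0.0159]
pipette_collar scene 0.64 [0.4839 0.4085 0.1732]
stand scene 0.61 [0.4859 0.4059 0.0034]
grey_pipette_grip scene 0.78 [ 0.6539 -0.0373  0.2215]
grey_pipette_grip scene 0.41 [ 0.6538 -0.0327  0.1758]
[0.48102568 0.24964817 0.36663789] [ 4.810e+01  4.200e+00  1.400e+00 -1.000e-01 -8.720e+01 -1.479e+02]
```

>>> jog_arm:
  motion:
    - {"tx":0.4,"ty":2,"tz":0,"ax":0,"ay":0,"az":0.07}
    - {"tx":0.4,"ty":2,"tz":0,"ax":0,"ay":0,"az":0.07}
    - {"tx":0.4,"ty":2,"tz":0,"ax":0,"ay":0,"az":0.07}
    - {"tx":0.4,"ty":2,"tz":0,"ax":0,"ay":0,"az":0.07}
    - {"tx":0.4,"ty":1.6,"tz":-0.4,"ax":0.013,"ay":-0.122,"az":0}
    - {"tx":0.4,"ty":1.6,"tz":-0.4,"ax":0.013,"ay":-0.122,"az":0}
    - {"tx":0.4,"ty":1.6,"tz":-0.4,"ax":0.013,"ay":-0.122,"az":0}
    - {"tx":0.4,"ty":1.6,"tz":-0.4,"ax":0.013,"ay":-0.122,"az":0}
    - {"tx":0.4,"ty":1.6,"tz":-0.4,"ax":0.013,"ay":-0.122,"az":0}
    - {"tx":0,"ty":0,"tz":0,"ax":0,"ay":0,"az":0}
    - {"tx":0,"ty":0,"tz":0,"ax":0,"ay":0,"az":0}
  grip: 0.7

```text
clock: 25.7
tool_pos: [0.5252, 0.406, 0.3552]
eef_rot: [[-0.826, -0.122, 0.55], [-0.103, 0.993, 0.065], [-0.554, -0.003, -0.832]]
contact_force: [-0.4, 0.6, 0.1]
finger_gap: 0.0726
finger_force: 0.0
```

Run:
```python
from h import *
s=m.get_state();t=s["tool_pos"];R=s["eef_rot"];print(t,R.round(3),s["q"].round(1),s["finger_gap"])
o=[]
for c in("scene","top"):
    im,d=m.grab_frame(c);cv2.imwrite(f"pics/h_{c}.png",im);np.save(f"h_{c}.npy",d);P=cloud(c,d)
    L=(P-t)@R   # tool coords
    k=(np.abs(L[...,0])<.09)&(np.abs(L[...,1])<.1)&(L[...,2]>-.3)&(L[...,2]<.0)&(P[...,2]>.28)
    for lo in np.arange(-.3,0,.03):
        j=k&(L[...,2]>lo)&(L[...,2]<=lo+.03)
        if j.sum()>5: print(c,round(lo,2),j.sum(),np.percentile(L[j][:,0],[2,98]).round(3),np.percentile(L[j][:,1],[2,98]).round(3))
    im=im.copy();h=im.copy()
    for z in(0,-.036,-.055,-.109): 
        u=proj(c,t+R[:,2]*z);cv2.circle(h,tuple(u.astype(int)),1,(0,255,0),-1)
    u=proj(c,t).astype(int);y0=max(0,min(320,u[1]-50));x0=max(0,min(440,u[0]-60))
    o.append(cv2.resize(h[y0:y0+100,x0:x0+120],None,fx=3.3,fy=3.3,interpolation=cv2.INTER_CUBIC))
cv2.imwrite("pics/h.png",np.hstack(o))
```

```text
[0.52518638 0.40598924 0.35519843] [[-0.826 -0.122  0.55 ]
 [-0.103  0.993  0.065]
 [-0.554 -0.003 -0.832]] [  69.8   -0.7  -27.7   38.2  -53.  -173.6] 0.07262814691388846
scene -0.3 470 [-0.047  0.029] [-0.048  0.009]
scene -0.27 448 [-0.048  0.028] [-0.047  0.011]
scene -0.24 243 [-0.047  0.026] [-0.047  0.001]
scene -0.21 353 [-0.038  0.025] [-0.039  0.005]
scene -0.18 213 [-0.038  0.022] [-0.065  0.005]
scene -0.15 303 [-0.02   0.009] [-0.07   0.064]
scene -0.12 234 [-0.018  0.009] [-0.069  0.065]
scene -0.09 119 [-0.013  0.009] [-0.052  0.041]
scene -0.06 65 [-0.012  0.011] [-0.05   0.041]
top -0.3 399 [-0.047  0.005] [-0.046  0.029]
top -0.27 375 [-0.047  0.007] [-0.046  0.029]
top -0.24 192 [-0.047  0.01 ] [-0.048  0.028]
top -0.21 258 [-0.039  0.002] [-0.039  0.022]
top -0.18 183 [-0.038  0.009] [-0.067  0.063]
top -0.15 358 [-0.02   0.009] [-0.07   0.066]
top -0.12 316 [-0.017  0.009] [-0.069  0.065]
top -0.09 76 [-0.013  0.003] [-0.052  0.049]
top -0.06 34 [-0.012  0.01 ] [-0.051  0.046]
```

View pics/h.png

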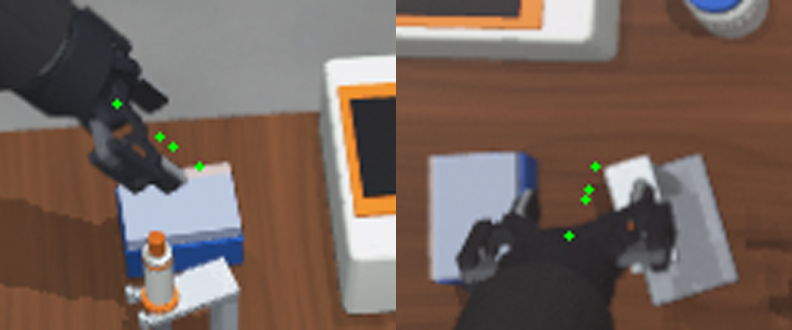

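>>> jog_arm:
  motion:
    - {"tx":0,"ty":0,"tz":0,"ax":-0.0822,"ay":-0.0097,"az":0.1247}
    - {"tx":0,"ty":0,"tz":0,"ax":-0.0822,"ay":-0.0097,"az":0.1247}
    - {"tx":0,"ty":0,"tz":0,"ax":-0.0822,"ay":-0.0097,"az":0.1247}
    - {"tx":0,"ty":0,"tz":0,"ax":-0.0822,"ay":-0.0097,"az":0.1247}
    - {"tx":0,"ty":0,"tz":0,"ax":-0.0822,"ay":-0.0097,"az":0.1247}
    - {"tx":0,"ty":0,"tz":0,"ax":-0.0822,"ay":-0.0097,"az":0.1247}
    - {"tx":0,"ty":0,"tz":0,"ax":-0.0822,"ay":-0.0097,"az":0.1247}
    - {"tx":0,"ty":0,"tz":0,"ax":-0.0822,"ay":-0.0097,"az":0.1247}
    - {"tx":0,"ty":0,"tz":0,"ax":-0.0822,"ay":-0.0097,"az":0.1247}
    - {"tx":0,"ty":0,"tz":0,"ax":-0.0822,"ay":-0.0097,"az":0.1247}
    - {"tx":0,"ty":0,"tz":0,"ax":-0.0822,"ay":-0.0097,"az":0.1247}
    - {"tx":0,"ty":0,"tz":0,"ax":-0.0822,"ay":-0.0097,"az":0.1247}
    - {"tx":0,"ty":0,"tz":0,"ax":-0.0822,"ay":-0.0097,"az":0.1247}
    - {"tx":0,"ty":0,"tz":0,"ax":-0.0822,"ay":-0.0097,"az":0.1247}
    - {"tx":0,"ty":0,"tz":0,"ax":-0.0822,"ay":-0.0097,"az":0.1247}
    - {"tx":0,"ty":0,"tz":0,"ax":-0.0822,"ay":-0.0097,"az":0.1247}
    - {"tx":0,"ty":0,"tz":0,"ax":-0.0822,"ay":-0.0097,"az":0.1247}
    - {"tx":0,"ty":0,"tz":0,"ax":-0.0822,"ay":-0.0097,"az":0.1247}
    - {"tx":0,"ty":0,"tz":0,"ax":-0.0822,"ay":-0.0097,"az":0.1247}
    - {"tx":0,"ty":0,"tz":0,"ax":-0.0822,"ay":-0.0097,"az":0.1247}

```text
clock: 27.8
tool_pos: [0.5264, 0.4064, 0.3565]
eef_rot: [[0.838, 0.001, 0.546], [-0.041, -0.997, 0.065], [0.545, -0.076, -0.835]]
contact_force: [0.2, 0.4, 0.1]
finger_gap: 0.0727
finger_force: 0.0
```

Run:
```python
from h import *
from scipy.spatial.transform import Rotation as Ro
s=m.get_state();t=s["tool_pos"];R=s["eef_rot"];print(t,R.round(3),s["q"].round(1),s["finger_gap"])
a=np.radians(6.1);th=np.radians(34);z=np.array([np.sin(th)*np.cos(a),np.sin(th)*np.sin(a),-np.cos(th)]);y=np.array([np.sin(a),-np.cos(a),0]);x=np.cross(y,z)
T=np.c_[x,y,z];print("turn",Ro.from_matrix(T@R.T).as_rotvec().round(4),"off",(.055*z).round(4))
# pipette axis from clouds before
for c in("scene","top"):
    P=cloud(c,np.load(("g" if c=="scene" else "f")+f"_{c}.npy"));im=cv2.imread(f"pics/{'g' if c=='scene' else 'f'}_{c}.png").astype(int)
    k=(np.hypot(P[...,0]-.487,P[...,1]-.406)<.03)&(P[...,2]>.183)
    q=P[k];w=q[(q[:,2]>.19)&(q[:,2]<.245)];b=q[q[:,2]>.257]
    print(c,"grip",len(w),w.min(0).round(3),w.max(0).round(3),"button",len(b),b.mean(0).round(4))
```

```text
[0.52644567 0.40642453 0.35650315] [[ 0.838  0.001  0.546]
 [-0.041 -0.997  0.065]
 [ 0.545 -0.076 -0.835]] [ 69.6  -0.5 -27.   37.6 -53.3  -1.2] 0.07270310238227783
turn [-0.0756 -0.0198  0.1047] off [ 0.0306  0.0033 -0.0456]
scene grip 7 [0.495 0.393 0.191] [0.499 0.405 0.206] button 0 [nan nan nan]
top grip 57 [0.472 0.391 0.19 ] [0.496 0.417 0.245] button 28 [0.485  0.4039 0.2645]<stdin>:11: RuntimeWarning: Mean of empty slice.
  ret = um.true_divide(
```

>>> jog_arm:
  motion:
    - {"tx":-0.9,"ty":0.2,"tz":-3,"ax":-0.0756,"ay":-0.02,"az":0.1047}
    - {"tx":0,"ty":0,"tz":-4,"ax":0,"ay":0,"az":0}
    - {"tx":0,"ty":0,"tz":-4,"ax":0,"ay":0,"az":0}
    - {"tx":0,"ty":0,"tz":-3,"ax":0,"ay":0,"az":0}
    - {"tx":0,"ty":0,"tz":0,"ax":0,"ay":0,"az":0}

```text
clock: 28.3
tool_pos: [0.5171, 0.4057, 0.2119]
eef_rot: [[0.826, 0.101, 0.554], [0.085, -0.995, 0.053], [0.557, 0.004, -0.831]]
contact_force: [1.2, -0.4, 0.1]
finger_gap: 0.0725
finger_force: 0.0
```

Run:
```python
from h import *
s=m.get_state();t=s["tool_pos"];R=s["eef_rot"];print(t,R.round(3),s["q"].round(1),s["contact_force"].round(1),(t-.055*R[:,2]).round(4))
im,d=m.grab_frame("scene");P=cloud("scene",d)
L=(P-t)@R
k=(np.abs(L[...,0])<.02)&(np.abs(L[...,1])<.07)&(L[...,2]>-.07)&(L[...,2]<-.03);print("fingers y",np.percentile(L[k][:,1],[2,50,98]),k.sum())
q=P[(np.hypot(P[...,0]-.4865,P[...,1]-.405)<.022)&(P[...,2]>.18)&(P[...,2]<.275)]
for lo in(.185,.20,.215,.23,.245,.26):
    w=q[(q[:,2]>lo)&(q[:,2]<lo+.015)]
    if len(w): print(lo,len(w),w.min(0).round(3),w.max(0).round(3))
u=proj("scene",(.4865,.405,.22)).astype(int)
cv2.imwrite("pics/i.png",cv2.resize(im[max(0,u[1]-50):u[1]+50,u[0]-60:u[0]+60],None,fx=6,fy=6,interpolation=cv2.INTER_CUBIC))
```

```text
[0.51706731 0.40571381 0.21193009] [[ 0.826  0.101  0.554]
 [ 0.085 -0.995  0.053]
 [ 0.557  0.004 -0.831]] [ 66.1   4.4 -44.7  55.2 -36.2 -14.7] [ 1.2 -0.4  0.1] [0.4866 0.4028 0.2576]
fingers y [-0.04064568  0.00049051  0.05123858] 154
0.185 10 [0.475 0.39  0.187] [0.495 0.4   0.196]
0.2 1 [0.5   0.406 0.214] [0.5   0.406 0.214]
0.215 1 [0.497 0.4   0.223] [0.497 0.4   0.223]
0.23 12 [0.478 0.393 0.232] [0.497 0.411 0.244]
0.245 33 [0.478 0.394 0.245] [0.498 0.415 0.26 ]
0.26 23 [0.481 0.398 0.26 ] [0.493 0.413 0.27 ]
```

View pics/i.png

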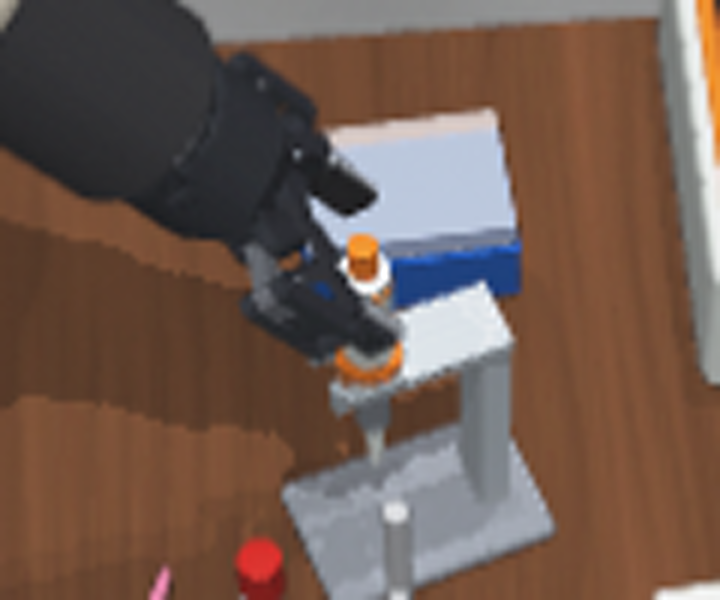

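>>> jog_arm:
  motion:
    - {"tx":0,"ty":0.2,"tz":-2,"ax":0,"ay":0,"az":0}
    - {"tx":0,"ty":0,"tz":-1.5,"ax":0,"ay":0,"az":0}
    - {"tx":0,"ty":0,"tz":0,"ax":0,"ay":0,"az":0}
    - {"tx":0,"ty":0,"tz":0,"ax":0,"ay":0,"az":0}

```text
clock: 28.75
tool_pos: [0.518, 0.4111, 0.1833]
eef_rot: [[0.823, 0.103, 0.558], [0.084, -0.995, 0.06], [0.562, -0.003, -0.827]]
contact_force: [-0.7, 0.2, 0.7]
finger_gap: 0.0723
finger_force: 0.0
```

>>> jog_arm:
  motion:
    - {"tx":0,"ty":0,"tz":0,"ax":0,"ay":0,"az":0}
    - {"tx":0,"ty":0,"tz":0,"ax":0,"ay":0,"az":0}
    - {"tx":0,"ty":0,"tz":0,"ax":0,"ay":0,"az":0}
    - {"tx":0,"ty":0,"tz":0,"ax":0,"ay":0,"az":0}
    - {"tx":0,"ty":0,"tz":0,"ax":0,"ay":0,"az":0}
  grip: -1
  newtons: 45

```text
clock: 29.25
tool_pos: [0.5168, 0.4108, 0.1816]
eef_rot: [[0.823, 0.105, 0.558], [0.086, -0.994, 0.06], [0.561, -0.001, -0.828]]
contact_force: [-2.8, -0.8, 5.8]
finger_gap: 0.025
finger_force: 43.9
```

>>> jog_arm:
  motion:
    - {"tx":0,"ty":0,"tz":1.5,"ax":0,"ay":0,"az":0}
    - {"tx":0,"ty":0,"tz":3,"ax":0,"ay":0,"az":0}
    - {"tx":0,"ty":0,"tz":4,"ax":0,"ay":0,"az":0}
    - {"tx":0,"ty":0,"tz":4,"ax":0,"ay":0,"az":0}
    - {"tx":0,"ty":0,"tz":4,"ax":0,"ay":0,"az":0}
    - {"tx":0,"ty":0,"tz":4,"ax":0,"ay":0,"az":0}
    - {"tx":0,"ty":0,"tz":3,"ax":0,"ay":0,"az":0}
    - {"tx":0,"ty":0,"tz":0,"ax":0,"ay":0,"az":0}

```text
clock: 30.05
tool_pos: [0.5169, 0.4119, 0.4206]
eef_rot: [[0.822, 0.106, 0.559], [0.084, -0.994, 0.065], [0.563, -0.006, -0.827]]
contact_force: [0.3, 0.5, -1.0]
finger_gap: 0.0252
finger_force: 44.5
```

Run:
```python
from h import *
s=m.get_state();t=s["tool_pos"];R=s["eef_rot"];print(t,R.round(3),s["q"].round(1),s["finger_gap"])
for c in("scene","top"):
    im,d=m.grab_frame(c);cv2.imwrite(f"pics/j_{c}.png",im);np.save(f"j_{c}.npy",d);P=cloud(c,d);im=im.astype(int)
    for th in("pipette_grip","pipette_collar"): find(th,c,3)
    og=(im[...,2]>1.6*im[...,1])&(im[...,1]>1.3*im[...,0])&(im[...,2]>120)
    k=og&(abs(P[...,0]-.65)<.045)&(abs(P[...,1]-.06)<.03)&(abs(P[...,2]-.18)<.02)
    q=P[k];print(c,"hook",k.sum(),q.min(0).round(3) if len(q) else 0,q.max(0).round(3) if len(q) else 0)
    if len(q):
        e=np.array([[np.cos(.1065),np.sin(.1065)],[-np.sin(.1065),np.cos(.1065)]])
        l=(q[:,:2]-[.6463,.059])@e.T
        for a in np.arange(-.03,.04,.006):
            j=(l[:,0]>a)&(l[:,0]<=a+.006)
            if j.sum(): print(round(a,3),j.sum(),np.sort(l[j][:,1]).round(3).tolist()[:14], q[j][:,2].mean().round(3))
```

```text
[0.51694834 0.41191188 0.42059227] [[ 0.822  0.106  0.559]
 [ 0.084 -0.994  0.065]
 [ 0.563 -0.006 -0.827]] [ 72.   -1.9 -20.5  35.8 -61.    9. ] 0.025160596843165815
pipette_grip scene 0.81 [0.4864 0.4101 0.4531]
pipette_grip scene 0.81 [0.3253 0.2464 0.0129]
pipette_grip scene 0.64 [ 0.3711  0.2578 -0.0022]
pipette_collar scene 0.85 [0.4871 0.4114 0.4106]
pipette_collar scene 0.72 [0.3332 0.2853 0.0155]
scene hook 191 [0.619 0.036 0.167] [0.687 0.08  0.187]
-0.03 8 [-0.02, -0.019, -0.017, -0.017, -0.015, 0.013, 0.013, 0.016] 0.18
-0.024 7 [-0.021, -0.018, -0.018, 0.011, 0.011, 0.011, 0.013] 0.18
-0.018 3 [-0.015, 0.012, 0.013] 0.174
-0.012 8 [-0.019, -0.018, -0.016, -0.012, 0.01, 0.012, 0.013, 0.014] 0.176
-0.006 13 [-0.019, -0.019, -0.017, -0.016, -0.013, -0.012, 0.009, 0.012, 0.012, 0.012, 0.015, 0.018, 0.018] 0.176
-0.0 12 [-0.02, -0.019, -0.019, -0.018, -0.017, -0.015, -0.014, 0.01, 0.013, 0.014, 0.015, 0.017] 0.177
0.006 18 [-0.018, -0.017, -0.016, -0.015, -0.014, -0.01, -0.007, -0.005, 0.002, 0.002, 0.007, 0.009, 0.01, 0.013] 0.177
0.012 26 [-0.018, -0.018, -0.017, -0.017, -0
[... 955 characters left out ...]
.176
-0.0 7 [-0.015, -0.015, -0.012, 0.014, 0.014, 0.017, 0.018] 0.176
0.006 9 [-0.016, -0.016, -0.013, -0.013, -0.007, 0.013, 0.014, 0.017, 0.017] 0.175
0.012 25 [-0.016, -0.016, -0.014, -0.013, -0.011, -0.01, -0.01, -0.007, -0.004, -0.004, -0.004, -0.001, -0.001, 0.001] 0.175
0.018 25 [-0.017, -0.017, -0.014, -0.014, -0.011, -0.011, -0.008, -0.008, -0.008, -0.005, -0.005, -0.002, -0.002, 0.001] 0.176
0.024 25 [-0.018, -0.017, -0.014, -0.014, -0.011, -0.009, -0.008, -0.006, -0.006, -0.003, -0.002, 0.0, 0.0, 0.003] 0.176
0.03 25 [-0.018, -0.017, -0.015, -0.015, -0.012, -0.012, -0.012, -0.009, -0.009, -0.006, -0.003, -0.003, -0.0, -0.0] 0.176
0.036 5 [-0.009, 0.008, 0.011, 0.014, 0.017] 0.176
```

>>> jog_arm:
  motion:
    - {"tx":0.3,"ty":-1.5,"tz":0.5,"ax":0,"ay":0,"az":0}
    - {"tx":0.63,"ty":-2.8,"tz":0,"ax":0,"ay":0,"az":0}
    - {"tx":0.63,"ty":-3,"tz":0,"ax":0,"ay":0,"az":0}
    - {"tx":0.63,"ty":-3,"tz":0,"ax":0,"ay":0,"az":0}
    - {"tx":0.63,"ty":-3,"tz":0,"ax":0,"ay":0,"az":0}
    - {"tx":0.63,"ty":-3,"tz":0,"ax":0,"ay":0,"az":0}
    - {"tx":0.63,"ty":-3,"tz":0,"ax":0,"ay":0,"az":0}
    - {"tx":0.63,"ty":-3,"tz":0,"ax":0,"ay":0,"az":0}
    - {"tx":0.63,"ty":-3,"tz":0,"ax":0,"ay":0,"az":0}
    - {"tx":0.63,"ty":-3,"tz":0,"ax":0,"ay":0,"az":0}
    - {"tx":0.63,"ty":-3,"tz":0,"ax":0,"ay":0,"az":0}
    - {"tx":0.6,"ty":-2.8,"tz":0,"ax":0,"ay":0,"az":0}
    - {"tx":0.3,"ty":-1.4,"tz":0,"ax":0,"ay":0,"az":0}
    - {"tx":0,"ty":0,"tz":0,"ax":0,"ay":0,"az":0}
    - {"tx":0,"ty":0,"tz":0,"ax":0,"ay":0,"az":0}

```text
clock: 31.85
tool_pos: [0.5914, 0.0545, 0.4205]
eef_rot: [[0.824, 0.103, 0.557], [0.085, -0.995, 0.058], [0.56, -0.001, -0.829]]
contact_force: [-0.5, -0.8, -1.5]
finger_gap: 0.0252
finger_force: 44.4
```

```bash
cat > chk.py <<'E'
from h import *
s=m.get_state();t=s["tool_pos"];R=s["eef_rot"];print(t,R.round(3).tolist(),s["q"].round(1),s["finger_gap"],s["contact_force"].round(1))
G=t-.055*R[:,2];print("G",G.round(4))
ca,sa=np.cos(.1065),np.sin(.1065);E=np.array([[ca,sa],[-sa,ca]]);H=np.array([.6463,.0588])
print("G local to hook",(E@(G[:2]-H)).round(4))
for c in("scene","top"):
    im,d=m.grab_frame(c);P=cloud(c,d);im=im.astype(int);np.save(f"k_{c}.npy",d);cv2.imwrite(f"pics/k_{c}.png",im)
    og=(im[...,2]>1.6*im[...,1])&(im[...,1]>1.2*im[...,0])&(im[...,2]>110)
    for n,dz in(("collar",-.052),("button",.028)):
        k=og&(np.hypot(P[...,0]-G[0],P[...,1]-G[1])<.03)&(abs(P[...,2]-G[2]-dz)<.02)
        if k.sum()>3:
            q=P[k];l=(q[:,:2]-H)@E.T;print(c,n,k.sum(),"x",np.percentile(l[:,0],[3,97]).round(4),"y",np.percentile(l[:,1],[3,97]).round(4),"z",np.percentile(q[:,2],[3,97]).round(4))
    for th in("pipette_grip","pipette_collar"): find(th,c,1)
E
python3 chk.py
```

```text
[0.59136662 0.05447124 0.42050136] [[0.824, 0.103, 0.557], [0.085, -0.995, 0.058], [0.56, -0.001, -0.829]] [ 34.4 -14.5 -25.3  20.2 -50.3  52.6] 0.0252341850266746 [-0.5 -0.8 -1.5]
G [0.5607 0.0513 0.4661]
G local to hook [-0.0859  0.0016]
scene collar 30 x [-0.0955 -0.0729] y [-0.0162 -0.0078] z [0.4123 0.4223]
scene button 27 x [-0.0916 -0.0807] y [-0.007   0.0052] z [0.4945 0.5055]
pipette_grip scene 0.55 [0.324 0.247 0.018]
pipette_collar scene 0.66 [0.3374 0.2854 0.0163]
top button 4 x [-0.0926 -0.0899] y [0.0009 0.0073] z [0.5006 0.5065]
pipette_grip top 0.71 [0.3223 0.2418 0.0143]
pipette_collar top 0.73 [0.4902 0.4039 0.0016][ WARN:0@0.708] global loadsave.cpp:1063 imwrite_ Unsupported depth image for selected encoder is fallbacked to CV_8U.
```

>>> jog_arm:
  motion:
    - {"tx":0,"ty":0,"tz":-2,"ax":0,"ay":0,"az":0}
    - {"tx":0,"ty":0,"tz":-3.5,"ax":0,"ay":0,"az":0}
    - {"tx":0,"ty":0,"tz":-4,"ax":0,"ay":0,"az":0}
    - {"tx":0,"ty":0,"tz":-4,"ax":0,"ay":0,"az":0}
    - {"tx":0,"ty":0,"tz":-4,"ax":0,"ay":0,"az":0}
    - {"tx":0,"ty":0,"tz":-3,"ax":0,"ay":0,"az":0}
    - {"tx":0,"ty":0,"tz":-1.4,"ax":0,"ay":0,"az":0}
    - {"tx":0,"ty":0,"tz":0,"ax":0,"ay":0,"az":0}
    - {"tx":0,"ty":0,"tz":0,"ax":0,"ay":0,"az":0}

```text
clock: 33.05
tool_pos: [0.5921, 0.0548, 0.2021]
eef_rot: [[0.824, 0.104, 0.557], [0.086, -0.995, 0.058], [0.56, -0.0, -0.828]]
contact_force: [-0.4, -0.4, -0.4]
finger_gap: 0.0246
finger_force: 44.5
```

```bash
python3 chk.py 2>/dev/null
```

```text
[0.59205794 0.05475302 0.20213342] [[0.824, 0.104, 0.557], [0.086, -0.995, 0.058], [0.56, -0.0, -0.828]] [ 23.3  -6.6 -56.4  52.9 -12.1  23.3] 0.024617991812780928 [-0.4 -0.4 -0.4]
G [0.5614 0.0515 0.2477]
G local to hook [-0.0852  0.0018]
scene collar 9 x [-0.0839 -0.0733] y [-0.0161 -0.0105] z [0.1945 0.2002]
scene button 13 x [-0.0903 -0.0809] y [-0.0073  0.0024] z [0.2748 0.2887]
pipette_grip scene 0.48 [0.5633 0.0516 0.2355]
pipette_collar scene 0.65 [0.5598 0.0551 0.1923]
pipette_grip top 0.75 [0.3236 0.2429 0.0119]
pipette_collar top 0.78 [0.3348 0.2847 0.0151]
```

>>> jog_arm:
  motion:
    - {"tx":0,"ty":-0.1,"tz":0.3,"ax":0,"ay":0,"az":0}
    - {"tx":1,"ty":0.11,"tz":0,"ax":0,"ay":0,"az":0}
    - {"tx":1,"ty":0.11,"tz":0,"ax":0,"ay":0,"az":0}
    - {"tx":1,"ty":0.1,"tz":0,"ax":0,"ay":0,"az":0}
    - {"tx":0.5,"ty":0.05,"tz":0,"ax":0,"ay":0,"az":0}
    - {"tx":0,"ty":0,"tz":0,"ax":0,"ay":0,"az":0}
    - {"tx":0,"ty":0,"tz":0,"ax":0,"ay":0,"az":0}

```text
clock: 34.05
tool_pos: [0.6265, 0.0578, 0.204]
eef_rot: [[0.825, 0.104, 0.556], [0.086, -0.995, 0.059], [0.559, -0.0, -0.829]]
contact_force: [0.1, -0.5, -1.2]
finger_gap: 0.0249
finger_force: 44.5
```

```bash
python3 chk.py 2>/dev/null
```

```text
[0.6264876  0.05779708 0.20402133] [[0.825, 0.104, 0.556], [0.086, -0.995, 0.059], [0.559, -0.0, -0.829]] [ 22.5  -3.1 -52.6  50.6 -11.9  26.2] 0.024867559974775702 [ 0.1 -0.5 -1.2]
G [0.5959 0.0546 0.2496]
G local to hook [-0.0506  0.0011]
scene collar 5 x [-0.0419 -0.0246] y [-0.017   0.0137] z [0.1835 0.2014]
scene button 14 x [-0.057  -0.0455] y [-0.0074  0.0078] z [0.2713 0.2882]
pipette_grip scene 0.6 [0.3262 0.2496 0.0191]
pipette_collar scene 0.39 [0.5904 0.0541 0.1953]
pipette_grip top 0.83 [0.3214 0.2445 0.0113]
pipette_collar top 0.92 [0.333  0.2884 0.0158]
```

>>> jog_arm:
  motion:
    - {"tx":0.5,"ty":0.04,"tz":0.2,"ax":0,"ay":0,"az":0}
    - {"tx":0.8,"ty":0.08,"tz":0,"ax":0,"ay":0,"az":0}
    - {"tx":0.8,"ty":0.09,"tz":0,"ax":0,"ay":0,"az":0}
    - {"tx":0.7,"ty":0.08,"tz":0,"ax":0,"ay":0,"az":0}
    - {"tx":0,"ty":0,"tz":0,"ax":0,"ay":0,"az":0}

```text
clock: 34.85
tool_pos: [0.6557, 0.0613, 0.2064]
eef_rot: [[0.824, 0.105, 0.557], [0.087, -0.994, 0.059], [0.56, -0.001, -0.829]]
contact_force: [-0.3, 0.1, -2.0]
finger_gap: 0.0249
finger_force: 44.5
```

>>> jog_arm:
  motion:
    - {"tx":0.6,"ty":0.06,"tz":0,"ax":0,"ay":0,"az":0}
    - {"tx":0.6,"ty":0.06,"tz":0,"ax":0,"ay":0,"az":0}
    - {"tx":0.4,"ty":0.04,"tz":0,"ax":0,"ay":0,"az":0}
    - {"tx":0,"ty":0,"tz":0,"ax":0,"ay":0,"az":0}

```text
clock: 35.25
tool_pos: [0.6712, 0.0627, 0.2066]
eef_rot: [[0.824, 0.105, 0.557], [0.086, -0.994, 0.059], [0.56, -0.001, -0.829]]
contact_force: [-0.6, 0.0, -0.7]
finger_gap: 0.025
finger_force: 44.5
```

```bash
python3 chk.py 2>/dev/null
```

```text
[0.67116277 0.06271841 0.20660986] [[0.824, 0.105, 0.557], [0.086, -0.994, 0.059], [0.56, -0.001, -0.829]] [ 22.1   1.3 -47.2  46.7 -12.3  30.5] 0.025014913952585798 [-0.6  0.  -0.7]
G [0.6405 0.0595 0.2522]
G local to hook [-0.0057  0.0013]
scene collar 6 x [-0.0228  0.0156] y [-0.0209 -0.0115] z [0.1808 0.205 ]
scene button 15 x [-0.0115 -0.0015] y [-0.0077  0.0151] z [0.2702 0.2922]
pipette_grip scene 0.63 [0.5109 0.5903 0.0009]
pipette_collar scene 0.57 [0.6385 0.0605 0.2007]
pipette_grip top 0.77 [0.3221 0.2428 0.0128]
pipette_collar top 0.76 [0.3327 0.2838 0.0191]
```

>>> jog_arm:
  motion:
    - {"tx":0.3,"ty":0.02,"tz":0,"ax":0,"ay":0,"az":0}
    - {"tx":0.25,"ty":0.0,"tz":0,"ax":0,"ay":0,"az":0}
    - {"tx":0,"ty":0,"tz":0,"ax":0,"ay":0,"az":0}
    - {"tx":0,"ty":0,"tz":0,"ax":0,"ay":0,"az":0}

```text
clock: 35.95
tool_pos: [0.6762, 0.0628, 0.2066]
eef_rot: [[0.824, 0.105, 0.557], [0.086, -0.994, 0.059], [0.56, -0.001, -0.829]]
contact_force: [0.7, -0.2, -1.9]
finger_gap: 0.0246
finger_force: 44.5
```

>>> jog_arm:
  motion:
    - {"tx":0,"ty":0,"tz":-0.6,"ax":0,"ay":0,"az":0}
    - {"tx":0,"ty":0,"tz":-0.6,"ax":0,"ay":0,"az":0}
    - {"tx":0,"ty":0,"tz":0,"ax":0,"ay":0,"az":0}

```text
clock: 36.25
tool_pos: [0.6754, 0.0622, 0.1934]
eef_rot: [[0.825, 0.105, 0.555], [0.087, -0.995, 0.058], [0.558, 0.0, -0.83]]
contact_force: [-0.3, 0.0, -0.7]
finger_gap: 0.0249
finger_force: 44.5
```

>>> jog_arm:
  motion:
    - {"tx":0,"ty":0,"tz":-0.25,"ax":0,"ay":0,"az":0}
    - {"tx":0,"ty":0,"tz":-0.2,"ax":0,"ay":0,"az":0}
    - {"tx":0,"ty":0,"tz":0,"ax":0,"ay":0,"az":0}

```text
clock: 36.55
tool_pos: [0.6761, 0.0622, 0.1902]
eef_rot: [[0.824, 0.104, 0.557], [0.086, -0.995, 0.059], [0.56, -0.0, -0.829]]
contact_force: [-0.6, -0.2, -1.1]
finger_gap: 0.0254
finger_force: 44.5
```

>>> jog_arm:
  motion:
    - {"tx":0,"ty":0,"tz":-0.2,"ax":0,"ay":0,"az":0}
    - {"tx":0,"ty":0,"tz":0,"ax":0,"ay":0,"az":0}

```text
clock: 36.75
tool_pos: [0.6762, 0.0624, 0.1883]
eef_rot: [[0.824, 0.105, 0.557], [0.087, -0.995, 0.059], [0.56, -0.0, -0.828]]
contact_force: [0.2, -0.1, -0.8]
finger_gap: 0.0248
finger_force: 44.5
```

```bash
python3 chk.py 2>/dev/null
```

```text
[0.67622615 0.06238036 0.18832468] [[0.824, 0.105, 0.557], [0.087, -0.995, 0.059], [0.56, -0.0, -0.828]] [ 14.8   2.8 -51.3  66.1  -5.4  16.6] 0.02475033031824809 [ 0.2 -0.1 -0.8]
G [0.6456 0.0591 0.2339]
G local to hook [-0.0007  0.0004]
scene collar 44 x [0.0001 0.0283] y [-0.0192  0.0138] z [0.1723 0.1843]
scene button 15 x [-0.0074  0.006 ] y [-0.0078  0.0051] z [0.2652 0.2743]
pipette_grip scene 0.39 [0.6461 0.0599 0.2206]
pipette_collar scene 0.57 [0.6451 0.0581 0.1792]
pipette_grip top 0.64 [0.3229 0.2442 0.0159]
pipette_collar top 0.75 [0.3359 0.2838 0.0194]
```

>>> jog_arm:
  motion:
    - {"tx":0,"ty":0,"tz":-0.15,"ax":0,"ay":0,"az":0}
    - {"tx":0,"ty":0,"tz":-0.1,"ax":0,"ay":0,"az":0}
    - {"tx":0,"ty":0,"tz":0,"ax":0,"ay":0,"az":0}

```text
clock: 37.35
tool_pos: [0.6767, 0.0631, 0.1867]
eef_rot: [[0.823, 0.105, 0.558], [0.087, -0.994, 0.06], [0.561, -0.001, -0.828]]
contact_force: [-0.6, 0.9, 2.2]
finger_gap: 0.025
finger_force: 44.7
```

>>> jog_arm:
  motion:
    - {"tx":0,"ty":0,"tz":-0.1,"ax":0,"ay":0,"az":0}
    - {"tx":0,"ty":0,"tz":-0.1,"ax":0,"ay":0,"az":0}
    - {"tx":0,"ty":0,"tz":0,"ax":0,"ay":0,"az":0}

```text
clock: 37.65
tool_pos: [0.6775, 0.0628, 0.1866]
eef_rot: [[0.822, 0.105, 0.56], [0.086, -0.994, 0.06], [0.563, -0.001, -0.827]]
contact_force: [-4.0, 0.3, 8.3]
finger_gap: 0.0253
finger_force: 45.5
```

>>> jog_arm:
  motion:
    - {"tx":0,"ty":0,"tz":0.2,"ax":0,"ay":0,"az":0}
    - {"tx":0,"ty":0,"tz":0,"ax":0,"ay":0,"az":0}
    - {"tx":0,"ty":0,"tz":0,"ax":0,"ay":0,"az":0}
    - {"tx":0,"ty":0,"tz":0,"ax":0,"ay":0,"az":0}
  grip: 0

```text
clock: 38.05
tool_pos: [0.6761, 0.0633, 0.1858]
eef_rot: [[0.824, 0.106, 0.556], [0.088, -0.994, 0.06], [0.559, -0.0, -0.829]]
contact_force: [1.1, 0.6, -0.8]
finger_gap: 0.0427
finger_force: 0.0
```

```bash
python3 chk.py 2>/dev/null
```

```text
[0.67606706 0.06332516 0.18580098] [[0.824, 0.106, 0.556], [0.088, -0.994, 0.06], [0.559, -0.0, -0.829]] [ 12.9   2.9 -51.9  71.2  -4.   13.2] 0.042731868060646404 [ 1.1  0.6 -0.8]
G [0.6455 0.06   0.2314]
G local to hook [-0.0007  0.0013]
scene collar 23 x [0.0133 0.0281] y [-0.0181  0.015 ] z [0.1713 0.1788]
scene button 20 x [-0.0058  0.0058] y [-0.0083  0.0113] z [0.2516 0.2734]
pipette_grip scene 0.69 [0.4873 0.4067 0.0007]
pipette_collar scene 0.69 [0.6448 0.0591 0.1789]
top collar 19 x [-0.0001  0.0253] y [-0.0178  0.0165] z [0.1712 0.1825]
top button 5 x [-0.0061  0.0057] y [-0.0018  0.0065] z [0.2677 0.2726]
pipette_grip top 0.95 [0.3234 0.243  0.0146]
pipette_collar top 0.7 [0.3337 0.2848 0.0188]
```

Released, pipette hanging. I'm withdrawing level towards the robot.

>>> jog_arm:
  motion:
    - {"tx":-0.5,"ty":-0.05,"tz":0,"ax":0,"ay":0,"az":0}
    - {"tx":-1,"ty":-0.1,"tz":0.2,"ax":0,"ay":0,"az":0}
    - {"tx":-1,"ty":-0.11,"tz":0.2,"ax":0,"ay":0,"az":0}
    - {"tx":-1.5,"ty":-0.16,"tz":0.2,"ax":0,"ay":0,"az":0}
    - {"tx":-2,"ty":-0.21,"tz":0.5,"ax":0,"ay":0,"az":0}
    - {"tx":-2,"ty":-0.21,"tz":1,"ax":0,"ay":0,"az":0}
    - {"tx":-2,"ty":-0.21,"tz":2,"ax":0,"ay":0,"az":0}
    - {"tx":-1,"ty":0,"tz":3,"ax":0,"ay":0,"az":0}
    - {"tx":0,"ty":0,"tz":4,"ax":0,"ay":0,"az":0}
    - {"tx":0,"ty":0,"tz":4,"ax":0,"ay":0,"az":0}
    - {"tx":0,"ty":0,"tz":4,"ax":0,"ay":0,"az":0}
    - {"tx":0,"ty":0,"tz":4,"ax":0,"ay":0,"az":0}
    - {"tx":0,"ty":0,"tz":0,"ax":0,"ay":0,"az":0}

```text
clock: 39.65
tool_pos: [0.5678, 0.0529, 0.4245]
eef_rot: [[0.819, 0.105, 0.564], [0.085, -0.994, 0.063], [0.567, -0.004, -0.823]]
contact_force: [0.4, 0.3, 0.2]
finger_gap: 0.0425
finger_force: 0.0
```

```bash
python3 - <<'E' 2>/dev/null
from h import *
s=m.get_state();print(s["tool_pos"],s["contact_force"].round(1))
ca,sa=np.cos(.1065),np.sin(.1065);E=np.array([[ca,sa],[-sa,ca]]);H=np.array([.6463,.0588])
for c in("scene","top"):
    im,d=m.grab_frame(c);P=cloud(c,d);im=im.astype(int)
    og=(im[...,2]>1.6*im[...,1])&(im[...,1]>1.2*im[...,0])&(im[...,2]>110)
    for n,lo,hi in(("button",.255,.285),("grip",.19,.245)):
        k=(np.hypot(P[...,0]-H[0],P[...,1]-H[1])<.03)&(P[...,2]>lo)&(P[...,2]<hi)&(og if n=="button" else True)
        if k.sum()>3:
            q=P[k];l=(q[:,:2]-H)@E.T;print(c,n,k.sum(),np.percentile(l,[3,97],axis=0).round(4).tolist(),np.percentile(q[:,2],[3,97]).round(4))
    for t in("pipette_grip","pipette_collar","bolt_knob","active_handle","passive_handle","grey_pipette_grip","specimen_pot"): find(t,c)
E
```

```text
[0.56779597 0.05287838 0.42452294] [0.4 0.3 0.2]
scene button 20 [[-0.0058, -0.0081], [0.0063, 0.0035]] [0.2593 0.2726]
scene grip 80 [[-0.0119, -0.0143], [0.0109, 0.0001]] [0.1908 0.2432]
pipette_grip scene 0.65 [0.3263 0.2478 0.0173]
pipette_grip scene 0.53 [0.6493 0.0577 0.2213]
pipette_collar scene 0.8 [0.3376 0.2869 0.0165]
pipette_collar scene 0.69 [0.6472 0.0622 0.1795]
active_handle scene 0.83 [ 0.5078 -0.2529  0.2798]
active_handle scene 0.28 [0.5905 0.1789 0.2743]
grey_pipette_grip scene 0.67 [0.5149 0.5894 0.0024]
grey_pipette_grip scene 0.46 [ 0.655  -0.0417  0.2188]
specimen_pot scene 0.59 [0.3692 0.2586 0.0025]
top button 4 [[-0.0056, -0.0017], [0.0045, 0.0038]] [0.2678 0.274 ]
top grip 30 [[-0.0137, -0.0094], [-0.0015, 0.0124]] [0.1949 0.2441]
pipette_grip top 0.72 [0.3229 0.2455 0.0154]
pipette_grip top 0.71 [0.6478 0.06   0.223 ]
pipette_collar top 0.71 [0.3341 0.286  0.0171]
pipette_collar top 0.69 [0.647  0.0603 0.1752]
bolt_knob top 0.37 [0.4341 0.204  0.3184]
bolt_knob top 0.22 [0.6659 0.0131 0.3225]
active_handle top 0.93 [ 0.5099 -0.2549  0.2741]
active_handle top 0.72 [ 0.3571 -0.2671  0.0004]
passive_handle top 0.59 [0.4933 0.2519 0.277 ]
passive_handle top 0.31 [ 0.7284 -0.3709  0.003 ]
grey_pipette_grip top 0.44 [ 0.6594 -0.0417  0.2181]
specimen_pot top 0.71 [0.3654 0.2517 0.0039]
```

The orange pipette hangs upright on the hook at seat height. The bolt is up (knob at z 0.318), both doors are past a right angle, and the other things haven't moved.

```bash
python3 -c "
from station import manip as m
print(m.close_job())"
```

```text
the job is handed in; nothing more can be done
None
```

I handed in the job: both doors stand open past a right angle, the bolt is up, and the orange pipette hangs upright on its orange hook. Two things went off plan: the pink look-alike was seen fallen over early on, cause unconfirmed (the gripper was never near it), and my first pull on the unlocked left door stalled at a wrist limit and had to be redone.

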